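# Set electrode forceps to the marked gap in the dish

### The job

Swing the clamp lever on the electrode rest fully open and lift the sprung electrode forceps out. Lower their two bent-down electrode plates inside the round glass dish at its middle, forceps level and touching neither its floor nor its wall, and squeeze the legs to the long engraved line on the scale bar, a 12 mm gap between the plates, never letting the plates meet. Keep the gap steady there for two seconds for the test pulse and finish while still holding the forceps by their grips: put nothing down, leave the lever open, and do not shift the dish or anything else.

Things in the scene. Friction and masses are not known exactly. Their poses are not given: they have to be found in the camera images.
- rest: Electrode rest, fixed, dark grey: base plate (x -128 to +88, y +-46, 10 mm high), socket block (x -120 to -68, y -30 to +46, 59 mm high, hinge cheeks to 75), saddle for the legs at x +41 to +51, y +-27. Between them fingers have room on both sides of the legs. Origin at table height below the middle of the finger grips; x towards the plates, z up. Heading varies by +-0.5 rad.
- clamp_lever (a joint): Clamp lever: steel bar with a black grip, hinged on the socket block, lying across the forceps' bow and trapping it. 0 = shut (level, pointing to the rest's -y); grows as the free end swings up and over towards the rest's +y; 1.57 = upright; stop at 1.95 rad = fully open, leaning back, its end 165 mm above the table beside the bow. Stays where it is left; needs under 1 N at the grip.
- lever_hinge (a point): Middle of the lever's hinge pin, fixed in the rest at x -95, y +36, z 66.5 mm. The hinge axis is the rest's x axis. The point's axes are the rest's.
- lever_grip (a point): Middle of the lever's black grip, 90 mm from the hinge pin; grip 12 mm wide along the rest's x, 12 mm thick, 30 mm long. Shut, it is 66.5 mm above the table and sticks out past the socket block with nothing beside it. Pinched across its 12 mm width it can turn between the fingers as the lever swings.
- forceps: Sprung electrode forceps, 192 mm long, about 54 g, level in the rest. Origin on the centre line at mid height between the finger grips, 56 mm above the table in the rest; x towards the plates, y left, z up. White bow x -113 to -75, 22 wide, 12 high; two steel legs hinged at x -75, y +-6; plates hang at x +72, lower edge 40 mm below mid height. Centre of mass near x -6.
- grip_left (a point): Middle of the outer face of the left leg's ribbed flat finger grip (40 mm long, x -20 to +20; 12 mm high), the right one mirrored. Squeeze along y. Width over both grips: 35.8 mm released, 26.0 mm at the long line, where they stand parallel; each mm of squeeze here closes the plates 1.96 mm. Each leg pushes back with about 1.9 N released, 5 N at the line.
- leg_left (a joint): Angle of the left leg (the right one mirrors it): 0 released, plates 31 mm apart; 0.065 rad at the long line, 12 mm; 0.10 rad at the stop, 2 mm. Gap in mm = 12 + 294 x (0.065 - value). Springs back open when let go.
- scale_line (a point): The long engraved line on the scale bar (6 mm wide, fixed to the left leg, lying across the tops of both legs at x +30, its top 8 mm above mid height; dark end stop outside the right leg). The right leg's outer edge meets this line when the plates are 12 mm apart; short lines every 4 mm of gap.
- plate_left (a point): Centre of the inner face of the left electrode plate (10 mm along x, 16 mm high, 3 mm thick); lower edge 8 mm below this point. At the long line it is at x +72, y +6, z -32 mm in the forceps' frame.
- plate_right (a point): The same on the right plate. The distance between the two points is the tip gap.
- dish: Round glass dish, loose, about 220 g: outside diameter 96, inside 90, rim 30 mm high, dark flat floor 6 mm above the table with a grey ring 27 mm across at its middle. Origin at the middle of its underside, on the table. Stands 0.3 to 0.42 m to the left or right of the rest.
- beaker: Bystander: small glass beaker, 48 mm across, 60 mm high, loose; origin under its middle.
- tube_rack: Bystander: grey tube rack 92 x 40 mm, 50 mm high with its tubes, loose, near the robot; origin under its middle.
- tip_box: Bystander: pipette tip box 118 x 82 x 60 mm, loose; origin under its middle.
- dish_stack: Bystander: stack of plastic dishes 90 mm across, 56 mm high, loose; origin under its middle.
- timer: Bystander: white bench timer 70 mm wide, 60 mm high, loose; origin under its middle.
- reagent: Bystander: amber jar 56 mm across, 100 mm high, loose, at the far edge; origin under its middle.
Not all that is in view belongs to the job. What is shaped like the rest but purple is not meant. Leave any green look-alike of the dish alone.

How it is judged:
By the outcome, as a careful person would: the job done as asked, in the order asked, and still so for the second after the job is handed in, while the arm keeps its last pose, push and grip.
It also fails if it takes over 64 s, if anything falls off the work surface, if the arm or the gripper's body presses on something with over 40 N, if the wrist force passes 120 N, or if a joint passes its speed limit or range.

### The arm

A 6-joint arm with a two-finger parallel gripper is mounted at the origin on the work surface. World frame = base frame: x ahead of the robot, y to its left, z up, the work surface at z = 0. Lengths are in mm, angles in rad, forces in N, time in s.
With the tool pointing down it reaches from about 250 to 775 mm from the base axis. Payload 4 kg.
Tool frame: the origin (TCP) lies at the very end of the fingers, on their centre line; the grasp point (between the pads) lies 19 mm behind it; z points along the fingers, y is the direction in which the jaws open and shut (so a half turn about z gives the same grasp; the last joint's range is limited). The gripper opens to 94 mm and grips with 3 to 60 N. Pads are 16 mm wide; open, the fingers measure 119 mm over their backs; the gripper's body (75 mm by 177 mm) begins 78 mm behind the grasp point.
Start: joints at [1.211, 0.087, 1.371, -0, 1.684, -0.103], TCP at [139.702, 531.981, 205.506] pointing down, gripper open.
Joint ranges: [-3.1, 3.1], [-0.76, 2.03], [0.27, 2.55], [-1.08, 4.22], [0.17, 2.65], [-2.57, 2.57]. Speed limits (rad/s): [2.79, 2.79, 3.14, 3.14, 3.14, 3.14].

### API

Orientations are given as a 3x3 rotation matrix whose columns are the frame's x, y, z axes.
In Python, from station import bot gives the robot as it stands.
- The arm moves only by the tool play_rows, never from a script. Its argument "deltas" is a list of rows, each a list of 5 numbers: the closure, from 0 (fully open) to 1 (shut), then the shift along the tool's x, y, z in m, then the turn about the tool's z in rad. A call has exactly 10 rows; each row is the pose to reach, as a shift and turn from the pose measured when the call began, along the tool's axes at that moment; what a row does not reach only later rows make up. A row lasts 1/8 s, in which the tool goes at most 62.5 mm and 10.7 degrees, less where a joint would pass 70% of its speed; a pose out of reach is approached as far as the arm can. A call with a gripper value outside its range is refused whole. The fingers move at their own pace and stop on an object; the grip force is fixed at half the most. Time passes only in rows, so rows that repeat a pose let the fingers close, or fill a call up. It gives the time, the measured TCP pose, the force and the opening at its end, in the units of the state.
- bot.sense(): the state, without advancing time (a new reading comes with each control period).
- bot.camera(name): name is "scene" or "side" or "wrist"; returns a dict with "color" (400x640x3 uint8, blue, green, red), "depth" (400x640 float32, mm along the optical axis (not along the pixel's ray), 0 where there is no reading), "fx", "fy", "cx", "cy" (pixels), "extrinsics" (4x4, takes a point from camera to world coordinates); the wrist camera has in their place "tool_from_camera" (4x4, takes a point from camera to tool coordinates, whose origin is the TCP and whose axes are the flange's). Camera axes: x right, y up, looking along -z (the intrinsics and any distortion apply to the point x, -y, -z); pixel columns grow to the right and rows downward; lengths in mm; the calibration is good to about 2 mm. A picture is of the moment at which its call begins: read the wrist's pose just before it.
- bot.sign_off(): hands the job in, once; it reports no verdict.
The state is a dict: "time_s": time; "joint_pos": joint angles; "dq": joint speeds; "tau": joint torques, N m; "tool_pos": TCP position; "ee_rot": TCP orientation; "contact_force": force on the tool from outside, world axes, zero at the start; "wrist_torque": the same for the moment, N m; "grip_width": finger opening in mm.
Only numpy, scipy, OpenCV 4.12 (cv2) and the standard library are available. Lean on these libraries where they do the work, as an engineer would, in place of code of your own. Each camera call takes 0.05 s, during which the arm holds its last target.

## Working session

There is one attempt and no reset: what is moved stays moved. The work goes in short steps, Python scripts to look and compute and a tool call to move; the robot and the scene stay as the last step left them, time stands still between calls to the robot, and variables do not carry over. Pictures are saved under pics/ and viewed, and the job is handed in when it is done.

Besides the shell and the picture viewer there is one more tool, called after "Call:" as a command line: name --pt "numbers of a row" for each row, then --argument value for the rest. play_rows: Moves the arm, as the interface text tells. Its arguments: {"type":"object","properties":{"deltas":{"type":"array","items":{"type":"array","items":{"type":"number"}}}},"required":["deltas"]}

```bash
ls; mkdir -p pics; python3 - <<'E'
from station import bot
import cv2
s=bot.sense(); print({k:(v if not hasattr(v,'round') else v) for k,v in s.items()})
for n in ("scene","side","wrist"):
    c=bot.camera(n); cv2.imwrite(f"pics/{n}0.png",c["color"]); print(n,c["fx"],c["fy"],c["cx"],c["cy"],[ (k) for k in c], c.get("extrinsics",c.get("tool_from_camera")))
E
```

```text
pics
{'time_s': 0.0, 'joint_pos': array([ 1.21090031e+00,  8.79333356e-02,  1.37222988e+00, -9.27348659e-06,
        1.68363433e+00, -1.03132833e-01]), 'dq': array([-1.45623081e-03,  1.13265264e-03, -8.47730911e-04,  1.77702433e-03,
        5.80171057e-05,  1.50400863e-05]), 'tau': array([ 1.22718331e-03, -3.40189576e+01, -3.02424431e+01,  7.18302839e-02,
        3.31487751e-02, -1.52831631e-04]), 'tool_pos': array([139.50111315, 531.43894403, 204.32841402]), 'ee_rot': array([[-9.67216691e-01,  2.53951341e-01, -7.67889162e-04],
       [ 2.53952409e-01,  9.67214507e-01, -2.06688069e-03],
       [ 2.17826412e-04, -2.19412881e-03, -9.99997569e-01]]), 'contact_force': array([0.39569067, 0.23368478, 0.11376888]), 'wrist_torque': array([0.03332469, 0.00332504, 0.02041293]), 'grip_width': 93.97315664332515}
scene 432.58125643562016 432.58125643562016 316.8109267011203 204.3162466783219 ['color', 'depth', 'fx', 'fy', 'cx', 'cy', 'extrinsics'] [[ 5.51975867e-01 -6.67282088e-01  5.00057254e-01  1.12422626e+03]
 [ 8.33827968e-01  4.46955507e-01 -3.23977925e-01 -4.01492241e+02]
 [-7.31867711e-03
[... 231 characters left out ...]
, 'cy', 'extrinsics'] [[ 7.30429760e-01  4.80123145e-01 -4.85751100e-01 -2.15716248e+02]
 [-6.82761110e-01  4.94979591e-01 -5.37431364e-01 -7.75219166e+02]
 [-1.75963553e-02  7.24207823e-01  6.89357235e-01  1.11082009e+03]
 [ 0.00000000e+00  0.00000000e+00  0.00000000e+00  1.00000000e+00]]
wrist 329.783915285509 329.783915285509 314.20175059059585 194.23485385422975 ['color', 'depth', 'fx', 'fy', 'cx', 'cy', 'tool_from_camera'] [[-3.61263349e-04  9.63815623e-01  2.66569529e-01  7.71577044e+01]
 [ 9.99999692e-01  1.62590594e-04  7.67364087e-04  9.26293640e-01]
 [ 6.96255798e-04  2.66569724e-01 -9.63815385e-01 -1.79239453e+02]
 [ 0.00000000e+00  0.00000000e+00  0.00000000e+00  1.00000000e+00]]
```

View pics/scene0.png

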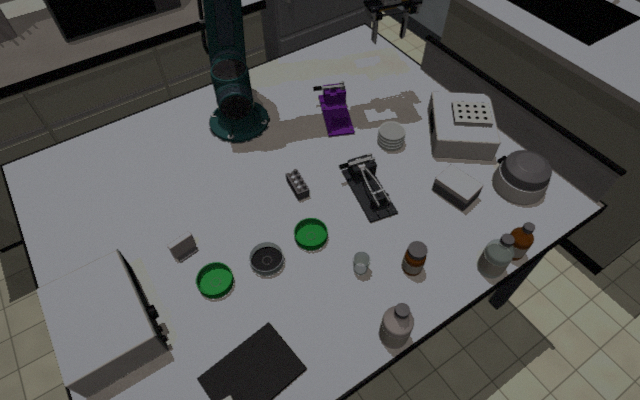

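View pics/side0.png

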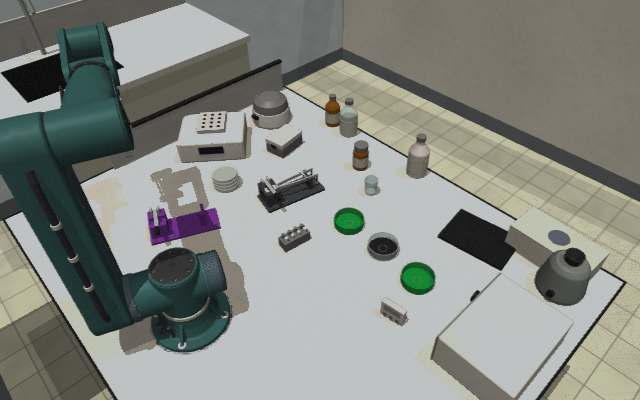

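View pics/wrist0.png

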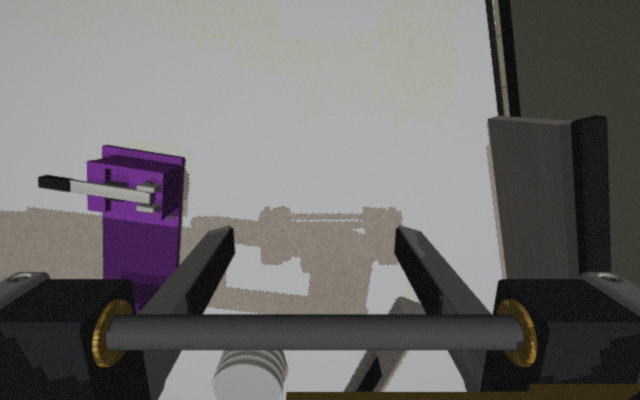

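Candidates: the rest is either the dark grey one at scene (368,188) or the purple one at (336,108), so grey. The dish is the clear one at (267,258) or the greens at (311,234) and (215,280), so clear. I'll check both in crops.

```bash
cat > h.py <<'E'
import numpy as np, cv2
from station import bot
def grab(n):
    s=bot.sense(); c=bot.camera(n)
    if n=="wrist":
        T=np.eye(4);T[:3,:3]=s["ee_rot"];T[:3,3]=s["tool_pos"]; c["E"]=T@np.asarray(c["tool_from_camera"])
    else: c["E"]=np.asarray(c["extrinsics"])
    c["s"]=s
    return c
def ray(c,u,v):
    d=np.array([(u-c["cx"])/c["fx"],-(v-c["cy"])/c["fy"],-1.0])
    return c["E"][:3,3],c["E"][:3,:3]@d
def onz(c,u,v,z):
    o,d=ray(c,u,v); return o+d*(z-o[2])/d[2]
def dep(c,u,v,r=0):
    p=c["depth"][v-r:v+r+1,u-r:u+r+1]; p=p[p>0]; o,d=ray(c,u,v); return o+d*np.median(p)
def proj(c,P):
    P=np.atleast_2d(P); q=(P-c["E"][:3,3])@c["E"][:3,:3]
    return np.stack([c["cx"]+c["fx"]*q[:,0]/-q[:,2],c["cy"]-c["fy"]*q[:,1]/-q[:,2]],1)
def tri(obs): # (c,u,v)
    A=np.zeros((3,3));b=np.zeros(3)
    for c,u,v in obs:
        o,d=ray(c,u,v);d=d/np.linalg.norm(d);M=np.eye(3)-np.outer(d,d);A+=M;b+=M@o
    x=np.linalg.solve(A,b)
    return x,[np.linalg.norm(proj(c,x)[0]-[u,v]) for c,u,v in obs]
def crop(c,x0,y0,w,h,k,name):
    cv2.imwrite("pics/"+name,cv2.resize(c["color"][y0:y0+h,x0:x0+w],None,fx=k,fy=k,interpolation=cv2.INTER_CUBIC))
def save(c,f):
    import pickle; pickle.dump({k:c[k] for k in c},open(f,"wb"))
def load(f):
    import pickle; return pickle.load(open(f,"rb"))
E
python3 - <<'E'
from h import *
c=grab("scene");save(c,"sc.pkl");crop(c,320,140,100,90,6,"sc_rest.png");crop(c,190,210,150,100,5,"sc_dish.png")
d=grab("side");save(d,"sd.pkl");crop(d,245,155,100,70,7,"sd_rest.png");crop(d,325,195,120,105,5,"sd_dish.png")
E
```

```text
(no output)
```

View pics/sc_rest.png

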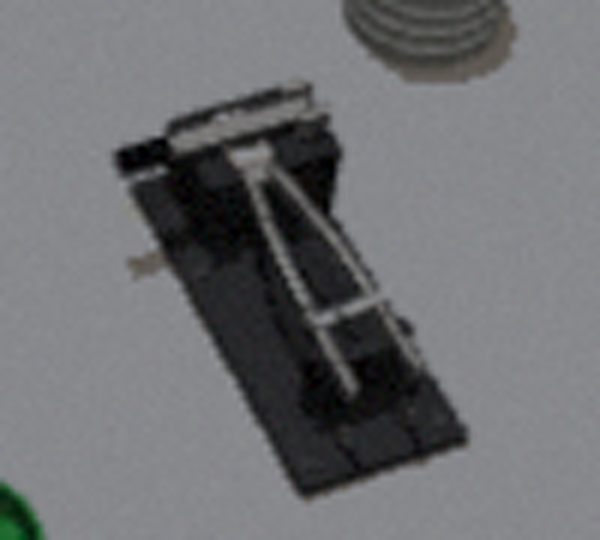

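View pics/sd_rest.png

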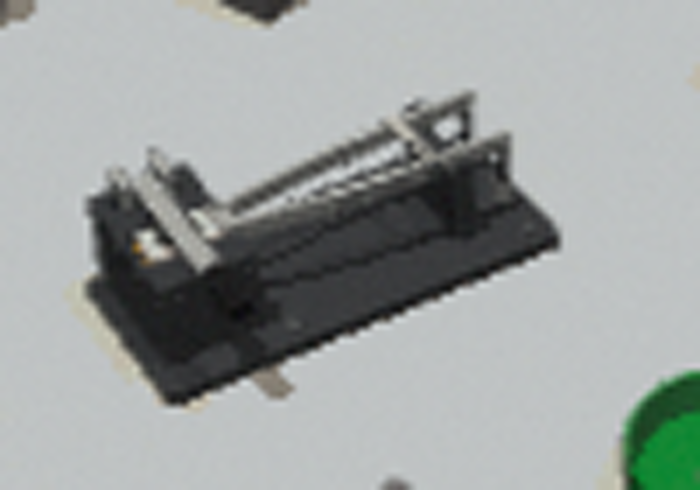

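View pics/sc_dish.png

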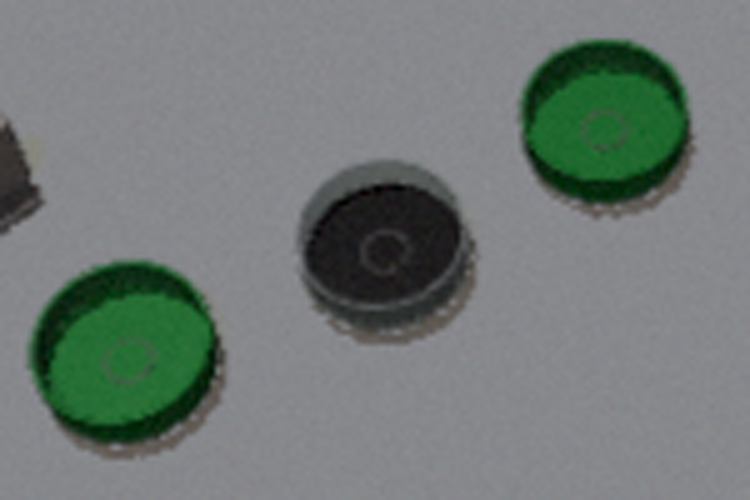

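View pics/sd_dish.png

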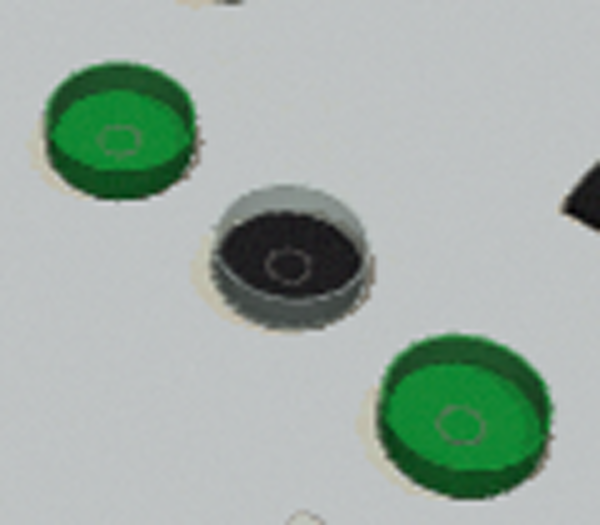

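```bash
python3 - <<'E'
from h import *
from scipy.optimize import least_squares
c=load("sc.pkl");d=load("sd.pkl")
S=lambda x,y:(c,(x+.5)/6-.5+320,(y+.5)/6-.5+140)
D=lambda x,y:(d,(x+.5)/7-.5+245,(y+.5)/7-.5+155)
obs=[(S(302,490),(88,-46,10)),(S(467,432),(88,46,10)),(S(130,180),(-128,-46,10)),(D(560,236),(88,-46,10)),(D(175,397),(-128,-46,10)),(D(88,285),(-128,46,10)),
(S(120,160),(-95,-69,66.5)),(S(250,157),(-75,0,62)),(S(352,390),(79,-18,62)),(D(510,135),(79,-18,62)),(D(472,97),(79,18,62))]
def f(p,full=0):
    R=np.array([[np.cos(p[2]),-np.sin(p[2]),0],[np.sin(p[2]),np.cos(p[2]),0],[0,0,1]])
    r=[]
    for (cc,u,v),P in obs: r.append(proj(cc,R@np.array(P)+[p[0],p[1],0])[0]-[u,v])
    return np.array(r) if full else np.ravel(r)
g=onz(c,368,188,10);print("g",g)
best=min((least_squares(f,[g[0],g[1],a],loss="soft_l1") for a in (0,1.5,3,-1.5)),key=lambda s:s.cost)
print(best.x,best.cost);print(f(best.x,1).round(1))
x,e=tri([(c,(385.5)/5-.5+190,(252.5)/5-.5+210),(d,289.5/5-.5+325,265.5/5-.5+195)]);print("dish",x,e)
for n,u,v in (("rack",298,183),("beaker",361,262),("stack",391,130),("green1",311,236),("green2",215,282),("timer",183,243),("tipbox",457,183),("reag",414,258)):
    print(n,onz(c,u,v,25).round())
E
```

```text
g [505.79601975 189.50386974  10.        ]
[ 5.30187803e+02  1.81272414e+02 -2.15054061e-01] 3.840398738886222
[[-0.5 -0.4]
 [-0.  -0.1]
 [-0.6 -0.4]
 [ 0.1 -0.2]
 [-1.5  0.2]
 [-1.  -0.1]
 [-1.   0.4]
 [ 0.5  0.3]
 [ 0.3  0.6]
 [ 0.5 -0.9]
 [ 0.6 -1.3]]
dish [ 550.30266492 -197.40664531    6.48264192] [np.float64(0.21053860057089094), np.float64(0.19244738457278965)]
rack [378.  13.  25.]
beaker [708.   8.  25.]
stack [357. 401.  25.]
green1 [563. -59.  25.]
green2 [ 542. -347.   25.]
timer [ 383. -370.   25.]
tipbox [652. 421.  25.]
reag [779. 136.  25.]
```

```bash
cat >> h.py <<'E'
REST=[530.2,181.3,-0.215]
def w(P,p=None):
    p=p or REST
    P=np.asarray(P,float);R=np.array([[np.cos(p[2]),-np.sin(p[2]),0],[np.sin(p[2]),np.cos(p[2]),0],[0,0,1]])
    return P@R.T+[p[0],p[1],0]
def goal(P,phi):
    s=bot.sense();R=s["ee_rot"];d=R.T@(np.asarray(P)-s["tool_pos"])
    ph=np.arctan2(R[1,0],R[0,0]); t=-(phi-ph); t=(t+np.pi)%(2*np.pi)-np.pi
    print("now",s["tool_pos"].round(1),"phi",round(ph,4),"w",round(s["grip_width"],2),"t",round(s["time_s"],2),"F",s["contact_force"].round(1))
    print("delta m",(d/1000).round(4),"turn",round(t,4))
E
python3 - <<'E'
from h import *
print(w([-95,-54,66.5])); goal(w([-95,-30,220]),REST[2]+np.pi/2)
E
```

```text
[425.86648142 148.8112804   66.5       ]
now [139.6 531.7 204.9] phi 2.8848 w 94.35 t 0.25 F [ 0.  -0.7  0. ]
delta m [-0.3731 -0.2737 -0.0148] turn 1.529
```

Call:
play_rows --pt "0 -0.02 -0.015 0 0.15" --pt "0 -0.06 -0.045 -0.002 0.3" --pt "0 -0.11 -0.08 -0.004 0.46" --pt "0 -0.16 -0.115 -0.006 0.62" --pt "0 -0.21 -0.15 -0.008 0.78" --pt "0 -0.26 -0.19 -0.01 0.94" --pt "0 -0.31 -0.23 -0.012 1.1" --pt "0 -0.345 -0.255 -0.014 1.25" --pt "0 -0.365 -0.268 -0.015 1.4" --pt "0 -0.373 -0.274 -0.015 1.529"

```text
time_s: 1.5
tool_pos: [431.6, 170.6, 220.0]
ee_rot: [[0.22, 0.975, -0.001], [0.975, -0.22, -0.001], [-0.001, -0.0, -1.0]]
contact_force: [0.5, -0.2, -0.8]
grip_width: 93.7
```

```bash
python3 - <<'E'
from h import *
print(bot.sense()["joint_pos"].round(3), np.abs(bot.sense()["dq"]).max())
goal(w([-95,-30,220]),REST[2]+np.pi/2)
c=grab("wrist");save(c,"w1.pkl");cv2.imwrite("pics/w1.png",c["color"])
for P in ([-95,-54,66.5],[-95,-69,72.5],[88,-46,10],[-128,-46,10],[-95,36,66.5]): print(P,proj(c,w(P)).round())
E
```

```text
[ 2.550e-01 -1.070e-01  1.535e+00 -1.000e-03  1.715e+00  4.770e-01] 0.8619452452379732
now [431.6 170.6 220. ] phi 1.3489 w 93.73 t 1.5 F [ 0.5 -0.2 -0.8]
delta m [ 0.0015 -0.001   0.    ] turn -0.0069
[-95, -54, 66.5] [[313. 202.]]
[-95, -69, 72.5] [[313. 217.]]
[88, -46, 10] [[464. 181.]]
[-128, -46, 10] [[286. 182.]]
[-95, 36, 66.5] [[312. 114.]]
```

View pics/w1.png

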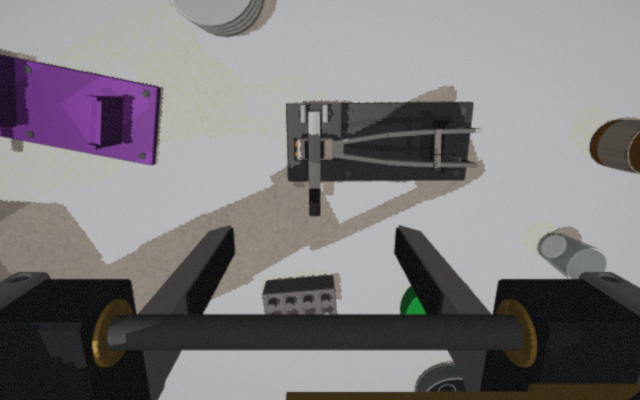

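Wrist view: grey rest with the lever's black grip at (315,202), hinge cheeks at (313,113), forceps legs ending at (478,130) and (475,163). I'll refine on a crop once the arm has settled.

```bash
python3 - <<'E'
from h import *
for i in range(4): c=grab("wrist")
print(np.abs(c["s"]["dq"]).max(), c["s"]["tool_pos"])
save(c,"w1.pkl");crop(c,275,90,215,135,3.7,"w1c.png")
E
```

```text
0.012719241138226076 [430.58845132 172.06980272 220.0437884 ]
```

View pics/w1c.png

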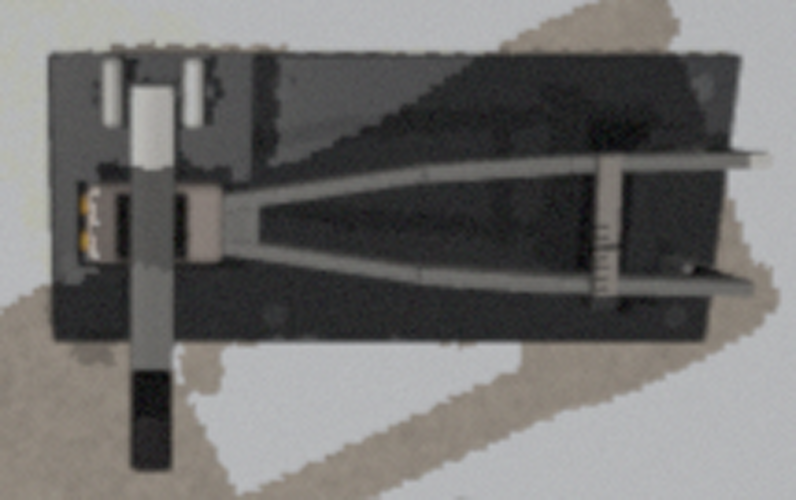

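```bash
python3 - <<'E'
from h import *
from scipy.optimize import least_squares
c=load("w1.pkl")
S=lambda x,y:(c,(x+.5)/3.7-.5+275,(y+.5)/3.7-.5+90)
obs=[(S(53,341),(-128,-46,10)),(S(705,341),(88,-46,10)),(S(740,55),(88,46,10)),(S(152,469),(-95,-69,72.5)),(S(152,371),(-95,-39,72.5)),(S(222,223),(-75,0,62)),(S(80,224),(-113,0,62))]
def f(p,full=0):
    R=np.array([[np.cos(p[2]),-np.sin(p[2]),0],[np.sin(p[2]),np.cos(p[2]),0],[0,0,1]])
    r=np.array([proj(cc,R@np.array(P)+[p[0],p[1],0])[0]-[u,v] for (cc,u,v),P in obs])
    return r if full else r.ravel()
b=least_squares(f,REST,loss="soft_l1");print(b.x,b.cost);print(f(b.x,1).round(1))
for n,a in (("grip",(152,440)),("lever",(152,320)),("bow",(200,224)),("legL",(440,175)),("bar",(607,190))):
    _,u,v=S(*a);print(n,dep(c,int(round(u)),int(round(v)),1).round(1))
E
```

```text
[ 5.31271498e+02  1.82631270e+02 -2.13956945e-01] 3.3262380357639127
[[-1.3  0.2]
 [ 0.6  0.3]
 [ 1.2 -1.1]
 [-0.7  0.8]
 [-0.7 -0.3]
 [-0.1  0.2]
 [ 1.2 -0.1]]
grip [426.8 144.1  72.7]
lever [434.  177.6  68.8]
bow [452.4 199.9  62.1]
legL [519.3 198.9  62.2]
bar [563.1 185.4  63. ]
```

```bash
sed -i 's/^REST=.*/REST=[531.1,182.4,-0.2145]/' h.py; python3 - <<'E'
from h import *
goal(w([-95,-54,47.5]),REST[2]+np.pi/2)
E
```

```text
now [430.5 172.3 220.1] phi 1.358 w 93.99 t 1.75 F [-0.1  0.  -0.9]
delta m [-0.0226  0.0012  0.1726] turn 0.0017
```

Call:
play_rows --pt "0.5 -0.01 0.001 0.02 0" --pt "0.57 -0.0226 0.0012 0.06 0" --pt "0.57 -0.0226 0.0012 0.1 0" --pt "0.57 -0.0226 0.0012 0.13 0" --pt "0.57 -0.0226 0.0012 0.155 0" --pt "0.57 -0.0226 0.0012 0.168 0" --pt "0.57 -0.0226 0.0012 0.1726 0" --pt "0.57 -0.0226 0.0012 0.1726 0" --pt "0.57 -0.0226 0.0012 0.1726 0" --pt "0.57 -0.0226 0.0012 0.1726 0"

```text
time_s: 3.0
tool_pos: [427.4, 150.0, 48.4]
ee_rot: [[0.211, 0.977, 0.001], [0.977, -0.211, -0.0], [-0.0, 0.001, -1.0]]
contact_force: [-0.7, -0.3, 0.0]
grip_width: 40.5
```

```bash
python3 - <<'E'
from h import *
goal(w([-95,-54,47.5]),REST[2]+np.pi/2)
c=grab("wrist");cv2.imwrite("pics/w2.png",c["color"])
E
```

```text
now [427.4 150.   48.4] phi 1.3581 w 40.47 t 3.0 F [-0.7 -0.3  0. ]
delta m [-0.0002 -0.0006  0.0009] turn 0.0018
```

View pics/w2.png

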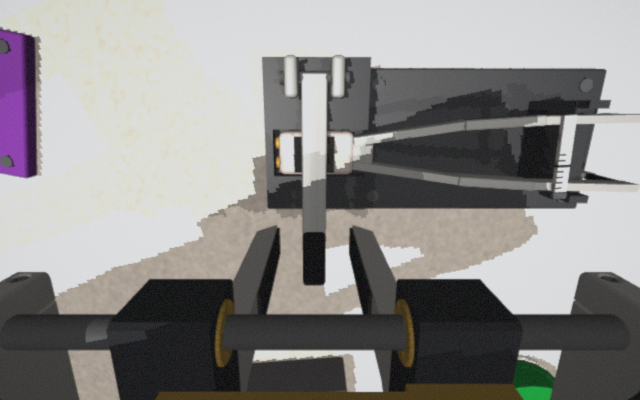

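Call:
play_rows --pt "1 0 0 0 0" --pt "1 0 0 0 0" --pt "1 0 0 0 0" --pt "1 0 0 0 0" --pt "1 0 0 0 0" --pt "1 0 0 0 0" --pt "1 0.0005 0 -0.008 0" --pt "1 0.001 0 -0.012 0" --pt "1 0.0013 0 -0.016 0" --pt "1 0.0018 0 -0.018 0"

```text
time_s: 4.3
tool_pos: [427.5, 151.9, 66.3]
ee_rot: [[0.211, 0.977, 0.0], [0.977, -0.211, -0.0], [-0.0, 0.0, -1.0]]
contact_force: [1.2, 1.3, -4.0]
grip_width: 11.2
```

```bash
python3 - <<'E'
from h import *
goal(w([-95,-54,47.5]),REST[2]+np.pi/2)
s=bot.sense();R=s["ee_rot"]
for th in np.linspace(.3,1.95,12):
    P=w([-95,36-90*np.cos(th),47.5+90*np.sin(th)]);print(round(th,2),(R.T@(P-s["tool_pos"])/1000).round(4))
E
```

```text
now [427.5 151.9  66.3] phi 1.3581 w 11.19 t 4.3 F [ 1.2  1.3 -4. ]
delta m [-0.0021 -0.0003  0.0188] turn 0.0018
0.3 [ 0.0019 -0.0003 -0.0078]
0.45 [ 0.0069 -0.0003 -0.0203]
0.6 [ 0.0136 -0.0002 -0.032 ]
0.75 [ 0.022  -0.0002 -0.0425]
0.9 [ 0.0319 -0.0002 -0.0517]
1.05 [ 0.0431 -0.0002 -0.0593]
1.2 [ 0.0553 -0.0001 -0.0651]
1.35 [ 0.0682 -0.0001 -0.069 ]
1.5 [ 0.0815 -0.0001 -0.071 ]
1.65 [ 0.095  -0.0001 -0.0709]
1.8 [ 1.083e-01 -1.000e-04 -6.890e-02]
1.95 [ 0.1212 -0.     -0.0648]
```

Pinched (11.2 mm) and lifting. Now the arc.

Call:
play_rows --pt "1 0.004 0 -0.014 0" --pt "1 0.0102 0 -0.0265 0" --pt "1 0.0178 0 -0.0375 0" --pt "1 0.027 0 -0.0475 0" --pt "1 0.0375 0 -0.0558 0" --pt "1 0.0492 0 -0.0625 0" --pt "1 0.0618 0 -0.0673 0" --pt "1 0.075 0 -0.0702 0" --pt "1 0.088 0 -0.0711 0" --pt "1 0.095 0 -0.0709 0"

```text
time_s: 5.55
tool_pos: [448.0, 245.9, 138.3]
ee_rot: [[0.21, 0.978, 0.002], [0.978, -0.21, 0.001], [0.001, 0.002, -1.0]]
contact_force: [-1.3, -4.1, 4.7]
grip_width: 11.0
```

```bash
python3 - <<'E'
from h import *
s=bot.sense();R=s["ee_rot"];print(s["contact_force"])
for th in (1.8,1.88,1.95,1.98,2.0):
    P=w([-95,36-90*np.cos(th),47.5+90*np.sin(th)]);print(round(th,2),(R.T@(P-s["tool_pos"])/1000).round(4))
E
```

```text
[-1.30329753 -4.06496757  4.65875189]
1.8 [ 0.0121 -0.0003  0.0032]
1.88 [ 0.019  -0.0002  0.0051]
1.95 [ 0.025  -0.0002  0.0072]
1.98 [ 0.0275 -0.0002  0.0083]
2.0 [ 0.0291 -0.0002  0.009 ]
```

Call:
play_rows --pt "1 0.006 0 0.001 0" --pt "1 0.0121 0 0.0032 0" --pt "1 0.019 0 0.0051 0" --pt "1 0.024 0 0.007 0" --pt "1 0.0275 0 0.0083 0" --pt "1 0.029 0 0.009 0" --pt "1 0.029 0 0.009 0" --pt "1 0.029 0 0.009 0" --pt "1 0.029 0 0.009 0" --pt "1 0.029 0 0.009 0"

```text
time_s: 6.8
tool_pos: [455.2, 278.1, 132.0]
ee_rot: [[0.209, 0.978, 0.006], [0.978, -0.209, 0.009], [0.01, 0.004, -1.0]]
contact_force: [-1.4, 4.0, 7.8]
grip_width: 6.9
```

```bash
python3 - <<'E'
from h import *
goal(w([-95,36-90*np.cos(1.95),47.5+90*np.sin(1.95)]),REST[2]+np.pi/2)
c=grab("side");crop(c,245,140,100,85,7,"sd2.png")
E
```

```text
now [455.2 278.1 132. ] phi 1.3599 w 6.86 t 6.8 F [-1.4  4.   7.8]
delta m [-0.0081 -0.0005  0.0008] turn 0.0036
```

View pics/sd2.png

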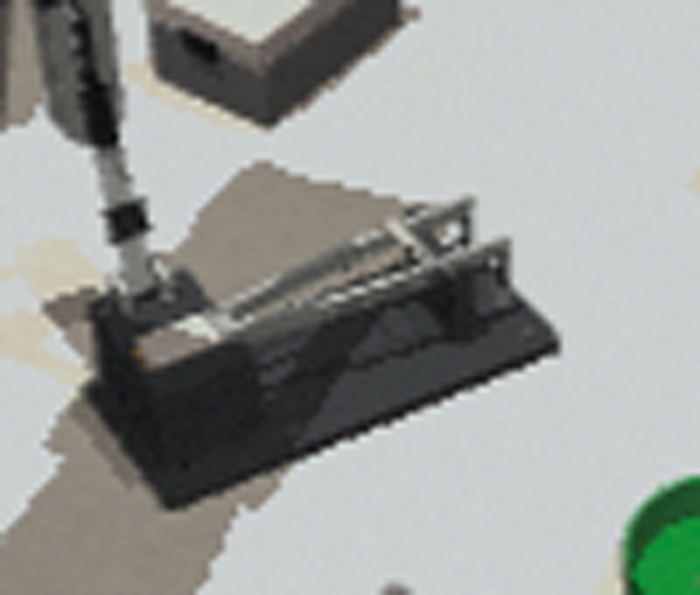

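The width fell to 6.9 mm and the TCP overshot 8 mm, so the pads may have slid on the grip. I'll open, lift a little and check the lever angle.

Call:
play_rows --pt "0.6 0 0 0 0" --pt "0.57 0 0 0 0" --pt "0.57 0 0 0 0" --pt "0.57 0 0 -0.02 0" --pt "0.57 0 0 -0.06 0" --pt "0.57 -0.02 0 -0.1 0" --pt "0.57 -0.06 0 -0.12 0" --pt "0.57 -0.08 0 -0.12 0" --pt "0.57 -0.08 0 -0.12 0" --pt "0.57 -0.08 0 -0.12 0"

```text
time_s: 8.1
tool_pos: [437.3, 199.2, 249.3]
ee_rot: [[0.209, 0.978, 0.003], [0.978, -0.209, 0.009], [0.01, 0.001, -1.0]]
contact_force: [0.5, 0.3, -0.3]
grip_width: 40.3
```

```bash
python3 - <<'E'
from h import *
goal(w([0,0,37]),REST[2])
c=grab("wrist");save(c,"w3.pkl");cv2.imwrite("pics/w3.png",c["color"])
for th in (1.57,1.8,1.9,1.95):
  print(th,proj(c,w([[-95,36-105*np.cos(th),66.5+105*np.sin(th)],[-95,36-75*np.cos(th),66.5+75*np.sin(th)],[-95,36,66.5]])).round(0).tolist())
d=grab("side");save(d,"sd3.pkl");crop(d,245,140,100,85,7,"sd3.png")
for th in (1.57,1.8,1.9,1.95):
  print(th,((proj(d,w([[-95,36-105*np.cos(th),66.5+105*np.sin(th)],[-95,36-75*np.cos(th),66.5+75*np.sin(th)]]))-[245,140])*7).round(0).tolist())
E
```

```text
now [437.3 199.2 249.3] phi 1.3601 w 40.35 t 8.1 F [ 0.5  0.3 -0.3]
delta m [0.0011 0.095  0.2125] turn 1.5746
1.57 [[314.0, 155.0], [314.0, 150.0], [314.0, 142.0]]
1.8 [[314.0, 124.0], [314.0, 130.0], [314.0, 142.0]]
1.9 [[314.0, 111.0], [314.0, 122.0], [314.0, 142.0]]
1.95 [[314.0, 104.0], [314.0, 118.0], [314.0, 142.0]]
1.57 [[114.0, 111.0], [121.0, 162.0]]
1.8 [[92.0, 88.0], [105.0, 145.0]]
1.9 [[83.0, 81.0], [99.0, 141.0]]
1.95 [[79.0, 79.0], [96.0, 139.0]]
```

View pics/w3.png

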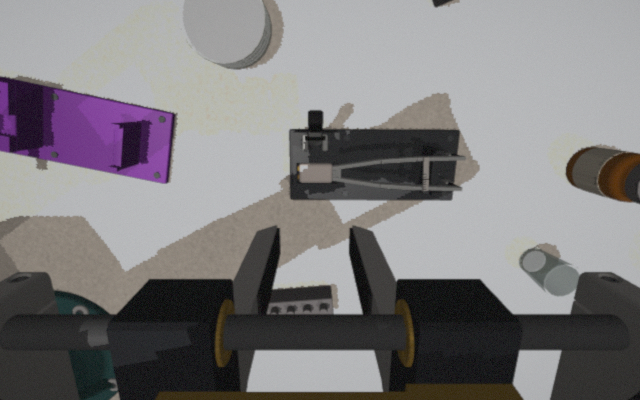

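View pics/sd3.png

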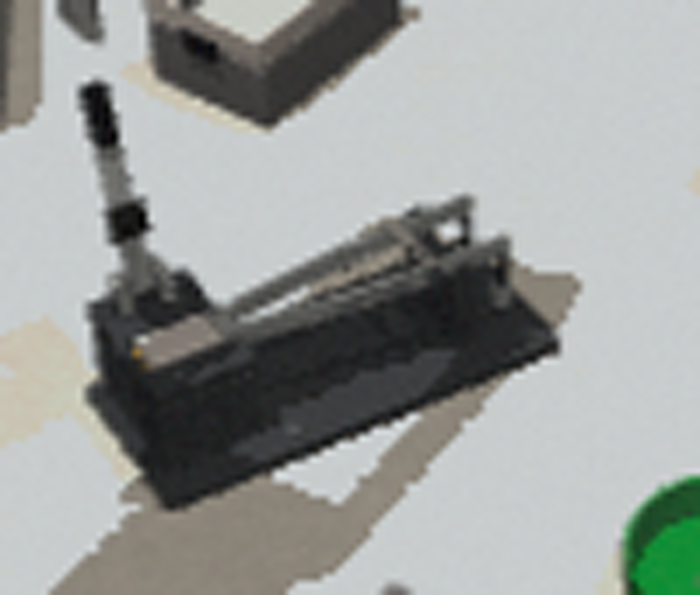

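```bash
python3 - <<'E'
from h import *
c=grab("wrist");crop(c,285,90,70,65,10,"w3c.png");print(np.abs(c["s"]["dq"]).max())
for v in range(108,140,2):
    P=dep(c,315,v,0); q=(P-w([0,0,0]));a=REST[2];x=np.cos(a)*q[0]+np.sin(a)*q[1];y=-np.sin(a)*q[0]+np.cos(a)*q[1]
    print(v,round(x,1),round(y,1),round(P[2],1))
def edges(th,L,t):
  u=np.array([0,-np.cos(th),np.sin(th)]);n=np.array([0,np.sin(th),np.cos(th)])
  return w(np.array([-95,36,66.5])+u*L+n*t)
for th in (1.8,1.9,1.95):
  print(th,[proj(c,edges(th,L,t))[0].round(1).tolist() for L,t in ((105,6),(105,-6),(75,6),(75,-6))])
E
```

```text
0.009079678811700511
108 -93.6 71.4 0.7
110 -93.6 68.9 -0.5
112 -94.4 69.1 166.2
114 -94.4 67.6 167.4
116 -94.3 66.1 167.1
118 -94.3 64.6 167.4
120 -94.3 63.1 168.0
122 -94.3 61.6 168.5
124 -94.3 60.1 167.7
126 -94.3 58.5 166.8
128 -94.3 56.5 158.8
130 -94.2 54.5 153.9
132 -94.2 52.3 145.1
134 -94.1 48.9 123.8
136 -94.0 46.3 114.8
138 -94.0 43.6 105.8
1.8 [[314.2, 116.6], [314.1, 132.1], [314.1, 123.6], [314.0, 137.6]]
1.9 [[314.2, 103.3], [314.1, 118.5], [314.1, 115.2], [314.0, 128.8]]
1.95 [[314.2, 96.9], [314.2, 111.7], [314.1, 111.1], [314.1, 124.5]]
```

View pics/w3c.png

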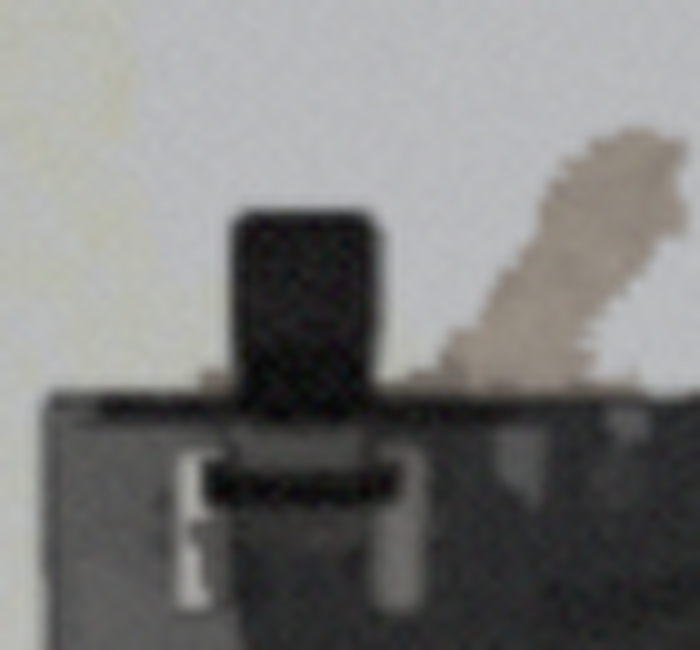

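The end face sits at rest y 58.5–69.5, z 167.5, which puts the lever at about 1.84 rad, not at the stop. I'll push it on with closed fingers from its -y side.

```bash
python3 - <<'E'
from h import *
goal(w([-95,28,135]),REST[2]+np.pi/2)
goal(w([-95,52,135]),REST[2]+np.pi/2)
E
```

```text
now [437.5 199.5 249.9] phi 1.3609 w 40.64 t 8.25 F [ 0.5 -0.2 -0.3]
delta m [0.0301 0.     0.1152] turn 0.0046
now [437.5 199.5 249.9] phi 1.3609 w 40.64 t 8.25 F [ 0.5 -0.2 -0.3]
delta m [0.0541 0.0002 0.1154] turn 0.0046
```

Call:
play_rows --pt "1 0.015 0 0.01 0" --pt "1 0.026 0 0.04 0" --pt "1 0.028 0 0.08 0" --pt "1 0.028 0 0.105 0" --pt "1 0.028 0 0.115 0" --pt "1 0.034 0 0.115 0" --pt "1 0.042 0 0.115 0" --pt "1 0.049 0 0.115 0" --pt "1 0.053 0 0.115 0" --pt "1 0.055 0 0.115 0"

```text
time_s: 9.5
tool_pos: [449.2, 250.5, 136.4]
ee_rot: [[0.209, 0.978, 0.003], [0.978, -0.209, -0.0], [0.0, 0.003, -1.0]]
contact_force: [-3.1, -12.4, 6.0]
grip_width: 0.6
```

```bash
python3 - <<'E'
from h import *
goal(w([-95,52,135]),REST[2]+np.pi/2)
c=grab("wrist");crop(c,255,60,120,100,6,"w4.png")
E
```

```text
now [449.2 250.5 136.4] phi 1.3597 w 0.64 t 9.5 F [ -3.1 -12.4   6. ]
delta m [ 0.0029 -0.0004  0.0014] turn 0.0034
```

View pics/w4.png

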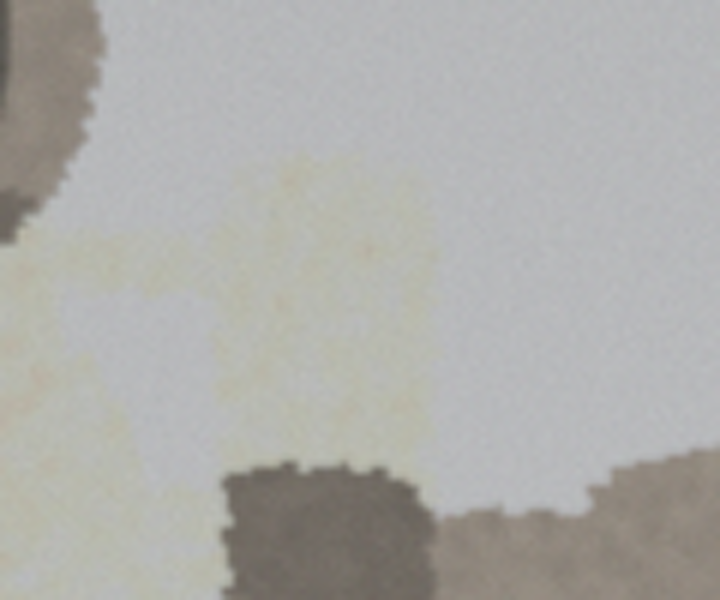

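```bash
python3 - <<'E'
from h import *
goal(w([0,0,200]),REST[2])
E
```

```text
now [449.2 250.4 136.4] phi 1.3596 w 0.67 t 9.55 F [ -2.1 -11.3   4.5]
delta m [-0.0493  0.0946 -0.0633] turn 1.5741
```

Call:
play_rows --pt "1 -0.015 0 -0.015 0.0" --pt "0.9 -0.035 0.005 -0.05 0.16" --pt "0.7 -0.045 0.02 -0.063 0.34" --pt "0.5 -0.0493 0.04 -0.063 0.52" --pt "0.45 -0.0493 0.06 -0.063 0.7" --pt "0.45 -0.0493 0.075 -0.063 0.88" --pt "0.45 -0.0493 0.085 -0.063 1.06" --pt "0.45 -0.0493 0.0946 -0.063 1.24" --pt "0.45 -0.0493 0.0946 -0.063 1.42" --pt "0.45 -0.0493 0.0946 -0.063 1.574"

```text
time_s: 10.8
tool_pos: [531.8, 182.5, 201.2]
ee_rot: [[0.976, -0.218, 0.005], [-0.218, -0.976, 0.001], [0.005, -0.003, -1.0]]
contact_force: [0.8, -0.1, 0.2]
grip_width: 51.7
```

```bash
python3 - <<'E'
from h import *
for i in range(5): c=grab("wrist")
print(bot.sense()["joint_pos"].round(2))
goal(w([0,0,37]),REST[2])
save(c,"w5.pkl");cv2.imwrite("pics/w5.png",c["color"])
d=grab("side");save(d,"sd5.pkl");crop(d,245,140,100,85,7,"sd5.png")
E
```

```text
[ 0.23  0.11  1.35 -0.    1.67  2.01]
now [531.4 182.5 200.5] phi -0.2123 w 51.89 t 11.05 F [ 0.5  0.4 -0.2]
delta m [-0.0009  0.0004  0.1635] turn 0.0022
```

View pics/w5.png

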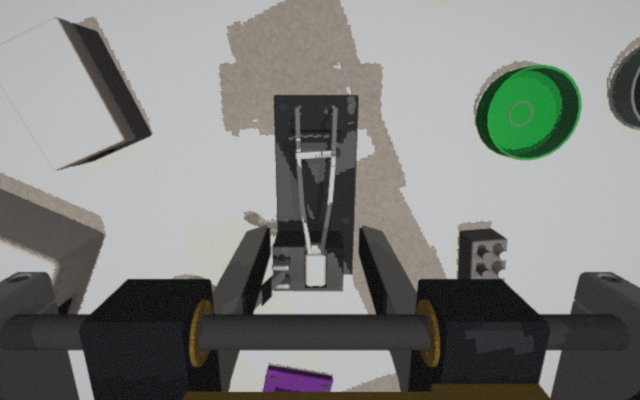

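View pics/sd5.png

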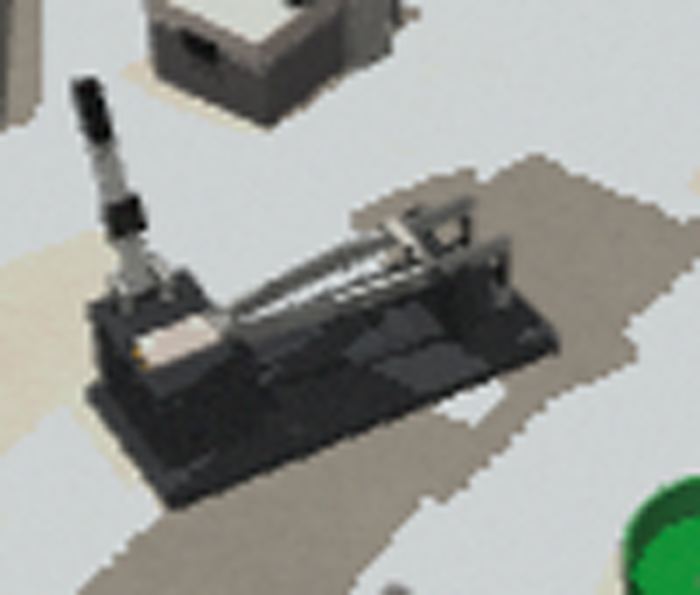

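```bash
python3 - <<'E'
from h import *
c=load("w5.pkl");crop(c,262,88,110,212,2.8,"w5c.png");crop(c,265,90,100,100,6,"w5d.png")
for P in ([-113,0,62],[-75,0,62],[77,18,62],[77,-18,62],[88,46,10],[88,-46,10],[30,0,64]): print(P,proj(c,w(P)).round(1), ((proj(c,w(P))-[265,90]+.5)*6-.5).round())
print(proj(c,c["s"]["tool_pos"]))
E
```

```text
[-113, 0, 62] [[315.  287.1]] [[ 302. 1185.]]
[-75, 0, 62] [[315.1 254.9]] [[303. 992.]]
[77, 18, 62] [[296.2 105.2]] [[190.  94.]]
[77, -18, 62] [[334.9 105.3]] [[422.  94.]]
[88, 46, 10] [[272.7  94.5]] [[49. 30.]]
[88, -46, 10] [[358.2  94.7]] [[562.  31.]]
[30, 0, 64] [[315.4 155.8]] [[305. 397.]]
[[315.58781614 240.76522488]]
```

View pics/w5d.png

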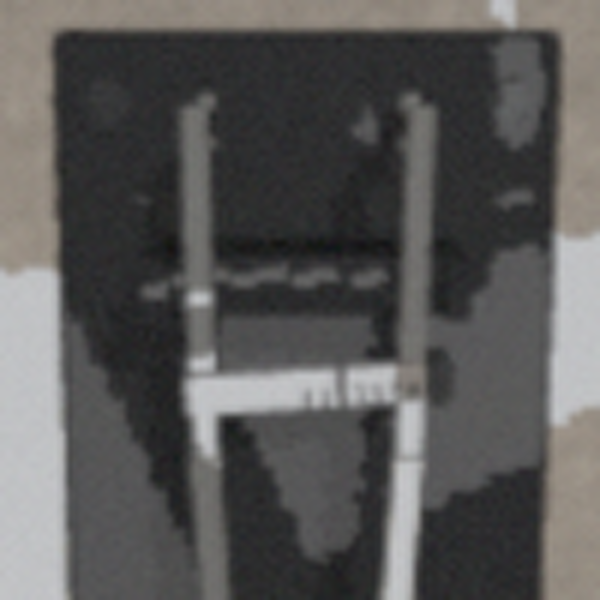

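View pics/w5c.png

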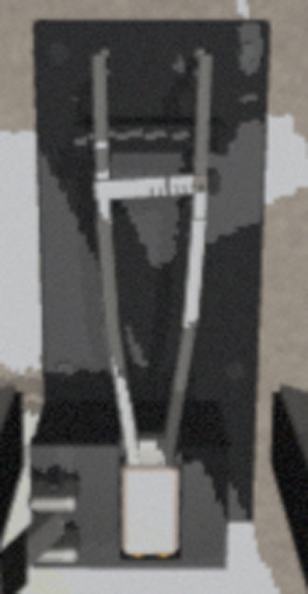

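Call:
play_rows --pt "0.45 -0.0009 0.0004 0.02 0.002" --pt "0.45 -0.0009 0.0004 0.06 0.002" --pt "0.45 -0.0009 0.0004 0.1 0.002" --pt "0.45 -0.0009 0.0004 0.13 0.002" --pt "0.45 -0.0009 0.0004 0.15 0.002" --pt "0.45 -0.0009 0.0004 0.16 0.002" --pt "0.45 -0.0009 0.0004 0.1635 0.002" --pt "0.45 -0.0009 0.0004 0.1635 0.002" --pt "0.45 -0.0009 0.0004 0.1635 0.002" --pt "0.45 -0.0009 0.0004 0.1635 0.002"

```text
time_s: 12.35
tool_pos: [531.5, 182.5, 37.6]
ee_rot: [[0.977, -0.213, 0.006], [-0.213, -0.977, 0.001], [0.005, -0.002, -1.0]]
contact_force: [0.5, 0.2, -0.4]
grip_width: 51.7
```

```bash
python3 - <<'E'
from h import *
goal(w([0,0,37]),REST[2])
c=grab("wrist");save(c,"w6.pkl");cv2.imwrite("pics/w6.png",c["color"])
d=grab("scene");save(d,"sc6.pkl");crop(d,320,120,100,100,6,"sc6.png")
for th in (1.84,1.9,1.95):
  print(th,((proj(d,w([[-95,36-105*np.cos(th),66.5+105*np.sin(th)],[-95,36-75*np.cos(th),66.5+75*np.sin(th)]]))-[320,120])*6).round(0).tolist())
E
```

```text
now [531.5 182.5  37.6] phi -0.2146 w 51.75 t 12.35 F [ 0.5  0.2 -0.4]
delta m [-0.0004  0.0002  0.0006] turn -0.0001
1.84 [[372.0, 67.0], [351.0, 114.0]]
1.9 [[382.0, 67.0], [358.0, 114.0]]
1.95 [[391.0, 67.0], [364.0, 114.0]]
```

View pics/w6.png

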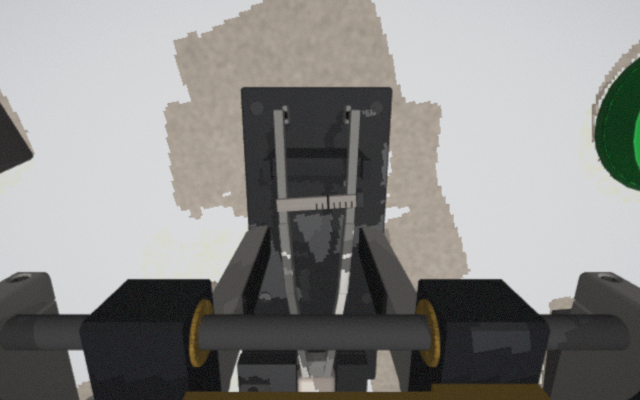

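View pics/sc6.png

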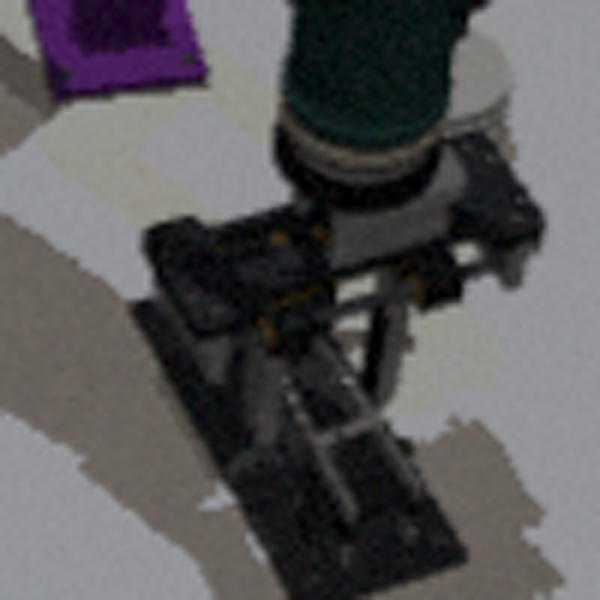

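```bash
python3 - <<'E'
from h import *
c=load("w6.pkl")
crop(c,240,90,150,170,4,"w6c.png")
for P in ([0,0,62],[30,0,62],[77,0,62],[30,18,62],[30,-18,62],[77,18,62],[77,-18,62],[88,46,10],[88,-46,10]): print(P,((proj(c,w(P))-[240,90]+.5)*4-.5).round())
s=c["s"]
for x in (30,77): print(((proj(c,s["tool_pos"]+s["ee_rot"]@[x,0,-25])-[240,90]+.5)*4-.5).round())
E
```

```text
[0, 0, 62] [[306. 682.]]
[30, 0, 62] [[306. 460.]]
[77, 0, 62] [[306.  64.]]
[30, 18, 62] [[160. 460.]]
[30, -18, 62] [[452. 460.]]
[77, 18, 62] [[148.  64.]]
[77, -18, 62] [[465.  64.]]
[88, 46, 10] [[ -3. -13.]]
[88, -46, 10] [[612. -13.]]
[[305. 459.]]
[[305.  61.]]
```

View pics/w6c.png

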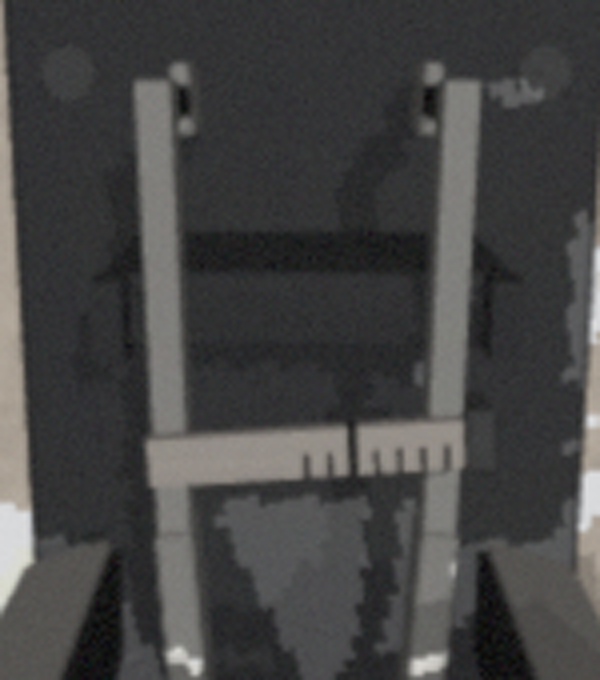

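Call:
play_rows --pt "0.58 0 0 0 0" --pt "0.6 0 0 0 0" --pt "0.62 0 0 0 0" --pt "0.635 0 0 0 0" --pt "0.65 0 0 0 0" --pt "0.66 0 0 0 0" --pt "0.67 0 0 0 0" --pt "0.68 0 0 0 0" --pt "0.68 0 0 0 0" --pt "0.68 0 0 0 0"

```text
time_s: 13.7
tool_pos: [531.4, 182.4, 37.4]
ee_rot: [[0.977, -0.213, 0.005], [-0.213, -0.977, 0.001], [0.005, -0.002, -1.0]]
contact_force: [0.2, 0.3, 1.5]
grip_width: 30.1
```

```bash
python3 - <<'E'
from h import *
goal(w([0,0,37]),REST[2])
c=grab("wrist");save(c,"w7.pkl");crop(c,240,90,150,170,4,"w7c.png")
print(bot.sense()["grip_width"])
E
```

```text
now [531.4 182.4  37.4] phi -0.2146 w 30.06 t 13.7 F [0.2 0.3 1.5]
delta m [-0.0003  0.0001  0.0004] turn -0.0001
30.030979390945785
```

View pics/w7c.png

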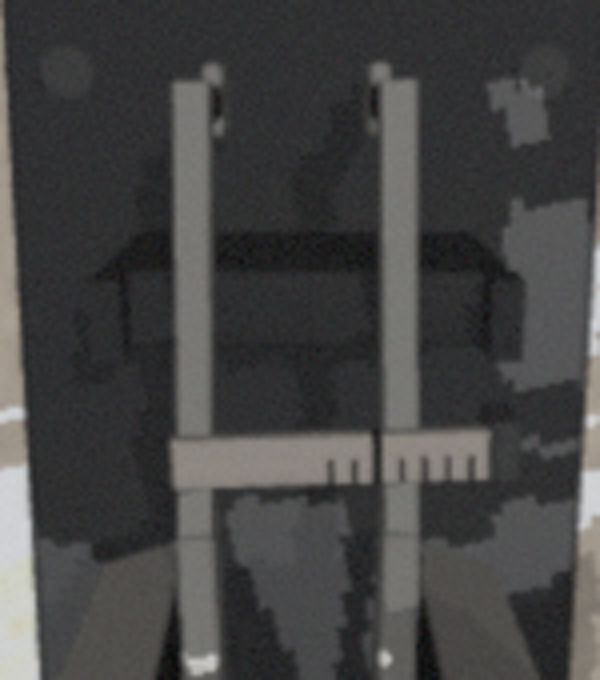

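Call:
play_rows --pt "0.68 0 0 -0.002 0" --pt "0.68 0 0 -0.006 0" --pt "0.68 0 0 -0.012 0" --pt "0.68 0 0 -0.022 0" --pt "0.68 0 0 -0.036 0" --pt "0.68 0 0 -0.053 0" --pt "0.68 0 0 -0.072 0" --pt "0.68 0 0 -0.09 0" --pt "0.68 0 0 -0.104 0" --pt "0.68 0 0 -0.11 0"

```text
time_s: 15.0
tool_pos: [531.3, 182.5, 148.8]
ee_rot: [[0.977, -0.213, 0.007], [-0.213, -0.977, 0.001], [0.007, -0.002, -1.0]]
contact_force: [0.3, 0.0, -0.4]
grip_width: 30.3
```

```bash
python3 - <<'E'
from h import *
D=np.array([550.3,-197.4]);ph=REST[2]
T=D-72*np.array([np.cos(ph),np.sin(ph)])
goal([T[0],T[1],147],ph)
c=grab("wrist");save(c,"w8.pkl");cv2.imwrite("pics/w8.png",c["color"])
d=grab("side");save(d,"sd8.pkl");crop(d,245,110,120,105,6,"sd8.png")
print(bot.sense()["grip_width"])
E
```

```text
now [531.3 182.5 148.8] phi -0.2146 w 30.28 t 15.0 F [ 0.3  0.  -0.4]
delta m [0.0275 0.3671 0.0011] turn -0.0001
29.95743928573185
```

View pics/w8.png

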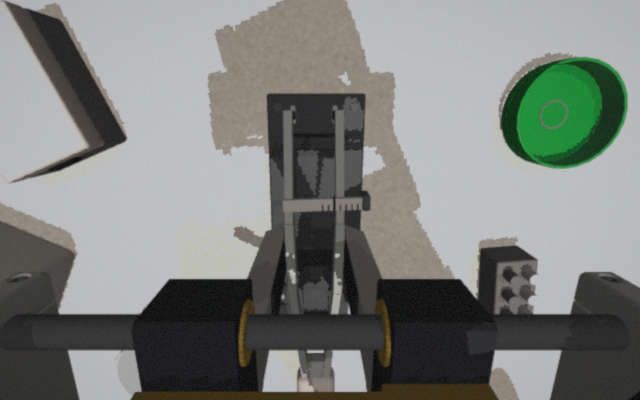

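View pics/sd8.png

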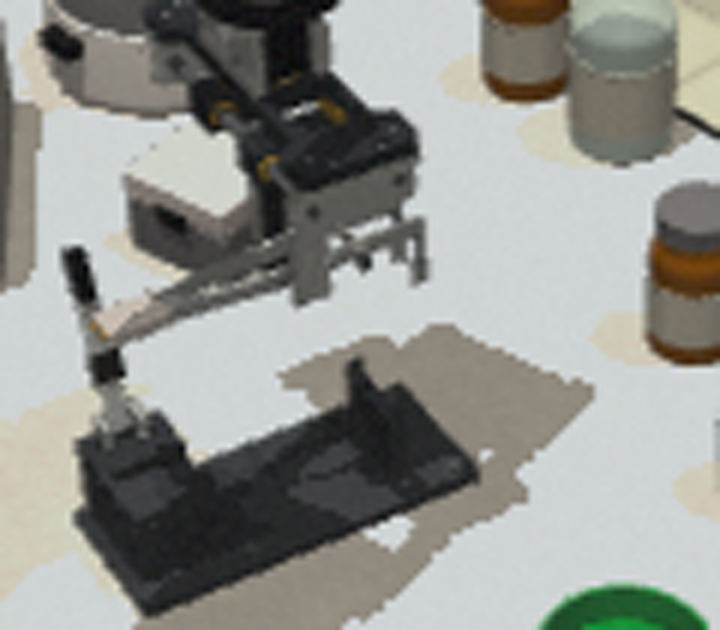

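Forceps held level, rest empty and lever still open. Transfer to the dish.

Call:
play_rows --pt "0.68 0.001 0.01 0 0" --pt "0.68 0.003 0.035 0 0" --pt "0.68 0.006 0.075 0 0" --pt "0.68 0.009 0.12 0 0" --pt "0.68 0.013 0.17 0 0" --pt "0.68 0.017 0.225 0 0" --pt "0.68 0.021 0.275 0 0" --pt "0.68 0.024 0.32 0 0" --pt "0.68 0.0265 0.352 0 0" --pt "0.68 0.0275 0.367 0 0"

```text
time_s: 16.35
tool_pos: [478.7, -183.6, 146.6]
ee_rot: [[0.977, -0.215, 0.005], [-0.215, -0.977, 0.002], [0.004, -0.002, -1.0]]
contact_force: [-0.6, -0.1, -0.3]
grip_width: 30.4
```

```bash
python3 - <<'E'
from h import *
for i in range(4): c=grab("wrist")
save(c,"w9.pkl");crop(c,220,40,200,220,3,"w9c.png")
d=grab("side");save(d,"sd9.pkl");crop(d,320,170,120,105,6,"sd9.png")
e=grab("scene");save(e,"sc9.pkl");crop(e,210,190,120,105,6,"sc9.png")
print(c["s"]["tool_pos"],c["s"]["ee_rot"][:,2],bot.sense()["grip_width"])
E
```

```text
[ 479.46949296 -181.88595215  146.98381127] [ 0.00542363  0.0019205  -0.99998345] 30.24348199235373
```

View pics/w9c.png

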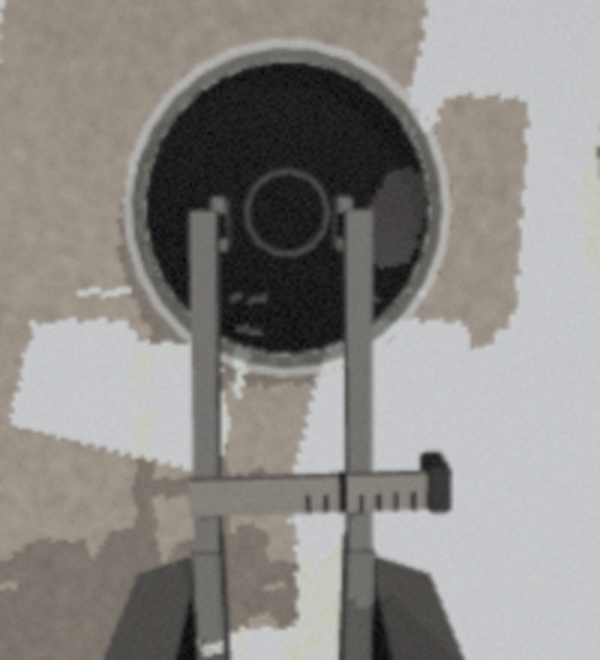

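View pics/sd9.png

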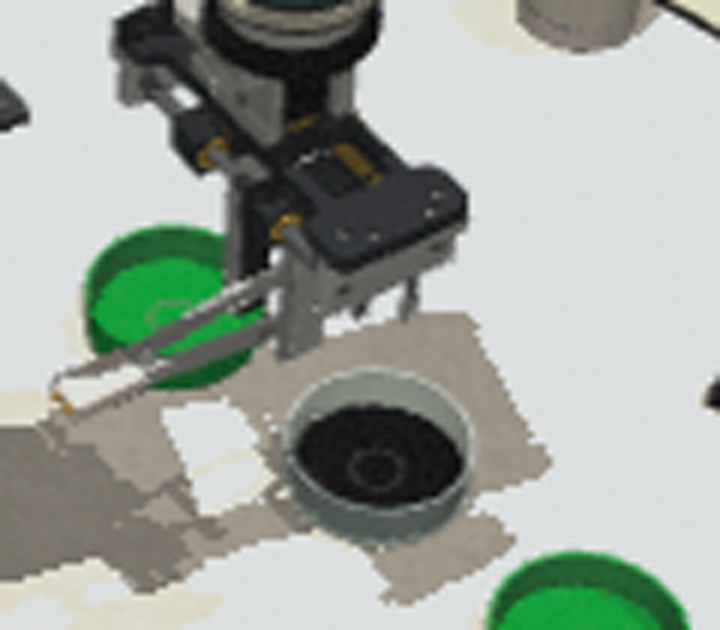

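View pics/sc9.png

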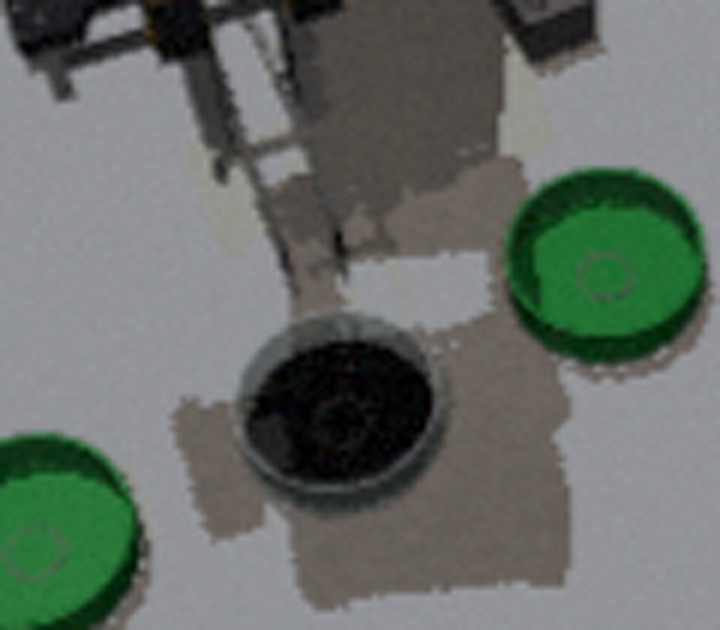

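```bash
python3 - <<'E'
from h import *
c=load("w9.pkl");d=load("sd9.pkl")
u,v=(287.5)/3-.5+220,(213.5)/3-.5+40
print(onz(c,u,v,6), tri([(c,u,v),(d,(376+.5)/6-.5+320,(467.5)/6-.5+170)]))
u,v=(287.5)/3-.5+220,(209.5)/3-.5+40
print(onz(c,u,v,30))
# plates midpoint, from leg ends x=77,z mid+6: tops (204,211),(360,211)
s=c["s"]
for uu in (204,282,360):
  o=onz(c,(uu+.5)/3-.5+220,(211.5)/3-.5+40,s["tool_pos"][2]+25); print((s["ee_rot"].T@(o-s["tool_pos"])).round(1))
# bow level from side
E
```

```text
[ 549.58320348 -197.18612903    6.        ] (array([ 549.48963001, -197.01924111,    8.12592708]), [np.float64(0.2321972220403005), np.float64(0.07122202554734611)])
[ 551.05588785 -197.48326555   30.        ]
[ 74.8 -12.9 -24.6]
[ 74.8  -1.  -24.6]
[ 74.8  10.8 -24.7]
```

```bash
python3 - <<'E'
from h import *
c=load("w9.pkl");s=c["s"]
for (x,y) in ((204,225),(204,300),(204,400),(207,530),(358,225),(358,300),(358,400),(358,530)):
    u,v=int(round(x/3+220)),int(round(y/3+40)); print((s["ee_rot"].T@(dep(c,u,v,1)-s["tool_pos"])).round(1), dep(c,u,v,1)[2].round(1))
ph=REST[2];R=np.array([[np.cos(ph),np.sin(ph)],[np.sin(ph),-np.cos(ph)]])
T=np.array([550.2,-197.3])-R@[71,-.7]
goal([T[0],T[1],35],ph)
E
```

```text
[ 72.6 -12.8 -24. ] 171.4
[ 61.1 -13.1 -23.5] 170.8
[ 45.5 -13.4 -23.9] 171.1
[ 23.1 -13.4 -23.8] 171.0
[ 72.5  10.6 -23.7] 171.0
[ 61.2  10.8 -24. ] 171.2
[ 45.4  11.1 -23.5] 170.6
[ 22.9  11.6 -23.3] 170.4
now [ 480.  -180.8  147.3] phi -0.2131 w 30.24 t 16.65 F [ 0.9  1.1 -1. ]
delta m [0.0005 0.0021 0.1123] turn 0.0014
```

Call:
play_rows --pt "0.68 0.0005 0.002 0.005 0.001" --pt "0.68 0.0005 0.002 0.018 0.001" --pt "0.68 0.0005 0.002 0.038 0.001" --pt "0.68 0.0005 0.002 0.06 0.001" --pt "0.68 0.0005 0.002 0.08 0.001" --pt "0.68 0.0005 0.002 0.095 0.001" --pt "0.68 0.0005 0.002 0.105 0.001" --pt "0.68 0.0005 0.002 0.11 0.001" --pt "0.68 0.0005 0.002 0.112 0.001" --pt "0.68 0.0005 0.002 0.112 0.001"

```text
time_s: 17.9
tool_pos: [481.1, -182.9, 35.9]
ee_rot: [[0.977, -0.212, 0.007], [-0.212, -0.977, 0.001], [0.007, -0.002, -1.0]]
contact_force: [0.2, 0.5, -0.8]
grip_width: 29.9
```

```bash
python3 - <<'E'
from h import *
for i in range(2): c=grab("wrist")
save(c,"w10.pkl");crop(c,215,20,205,220,2.7,"w10c.png")
d=grab("side");crop(d,320,170,120,105,6,"sd10.png")
ph=REST[2];R=np.array([[np.cos(ph),np.sin(ph)],[np.sin(ph),-np.cos(ph)]])
T=np.array([550.2,-197.3])-R@[71,-.7]
goal([T[0],T[1],35],ph)
E
```

```text
now [ 481.1 -183.    36. ] phi -0.2141 w 30.43 t 18.05 F [ 0.1  0.6 -0.9]
delta m [-0.0004  0.      0.001 ] turn 0.0004
```

View pics/w10c.png

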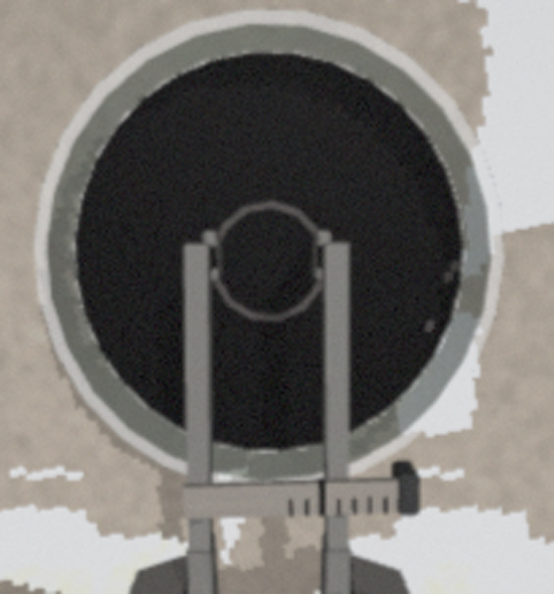

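View pics/sd10.png

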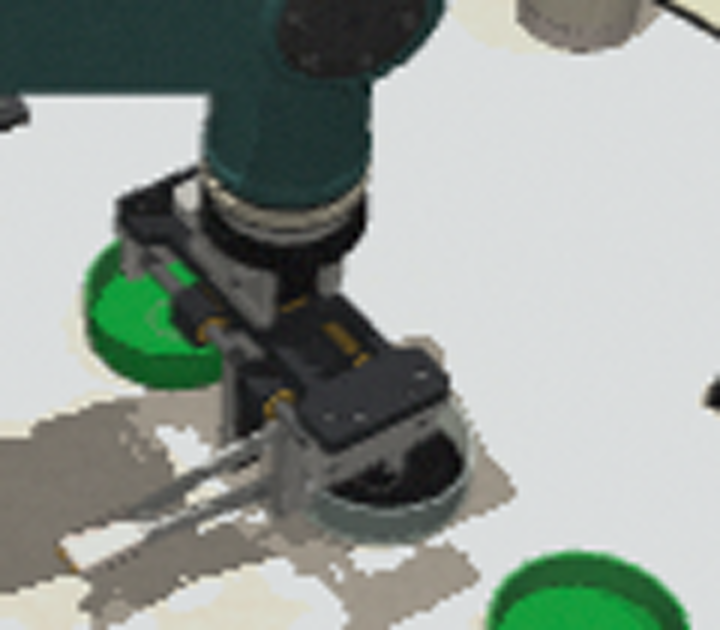

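Call:
play_rows --pt "0.685 0 0.0 0.001 0" --pt "0.69 0 0.0 0.001 0" --pt "0.695 0 0.0 0.001 0" --pt "0.7 0 0.0 0.001 0" --pt "0.705 0 0.0 0.001 0" --pt "0.71 0 0.0 0.001 0" --pt "0.715 0 0.0 0.001 0" --pt "0.72 0 0.0 0.001 0" --pt "0.72 0 0.0 0.001 0" --pt "0.72 0 0.0 0.001 0"

```text
time_s: 19.3
tool_pos: [481.1, -183.0, 35.0]
ee_rot: [[0.977, -0.212, 0.007], [-0.212, -0.977, 0.001], [0.007, -0.002, -1.0]]
contact_force: [-0.3, -0.6, -1.1]
grip_width: 26.4
```

```bash
cat > m.py <<'E'
from h import *
import sys
n=sys.argv[1];g=[]
ims=[]
for i in range(6):
    c=grab("wrist");ims.append(c["color"].astype(float));g.append(c["s"]["grip_width"])
c["color"]=np.mean(ims,0).astype(np.uint8);save(c,n+".pkl")
crop(c,275,185,90,40,8,n+"c.png");crop(c,270,90,100,100,7,n+"p.png")
print(np.mean(g).round(2),np.std(g).round(2),c["s"]["tool_pos"].round(1),bot.sense()["time_s"],c["s"]["contact_force"].round(1))
E
python3 m.py w11
```

```text
26.49 0.22 [ 481.1 -183.    35. ] 19.6 [ 0.3 -0.5  0. ]
```

View pics/w11c.png

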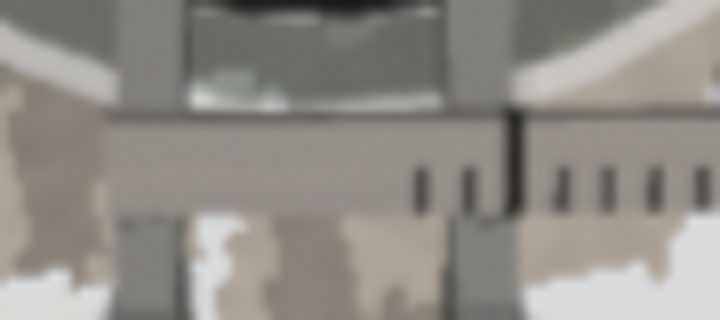

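View pics/w11p.png

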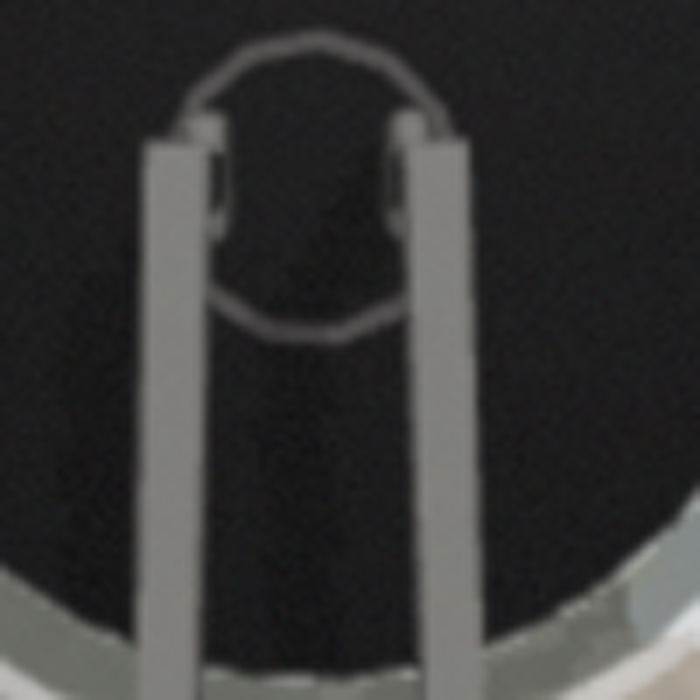

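```bash
cat > e.py <<'E'
from h import *
import sys
c=load(sys.argv[1]+".pkl");g=cv2.cvtColor(c["color"],cv2.COLOR_BGR2GRAY).astype(float)
for r in range(186,224,3): print(r,g[r,330:352].astype(int))
E
python3 e.py w11
python3 - <<'E'
from h import *
c=load("w11.pkl");s=c["s"]
# predicted pixels: tool coords
f=lambda x,y,z:proj(c,s["tool_pos"]+s["ee_rot"]@np.array([x,y,z]))[0].round(2)
print(f(30,13,-26),f(30,13,-24),f(30,-13,-24),f(27,13,-24),f(33,13,-24))
E
```

```text
186 [100 125 127 128 126 128 128 126 124 114 103 103 104 104 103 104 102 103
 102 102 102 107]
189 [ 97 125 127 128 126 127 127 128 122 109 102 103 104 105 110 110 116 119
 124 140 160 179]
192 [ 95 116 127 126 128 128 128 126 123 114 117 125 138 153 173 185 193 195
 198 198 197 195]
195 [ 97 115 126 128 126 127 126 128 139 164 183 189 199 199 197 194 191 184
 178 173 167 164]
198 [116 103 107 110 110 111 109  99  83  94 111 127 138 137 133 133 133 132
 133 133 135 136]
201 [144 144 144 143 143 142 142 126  79  45  92 139 144 144 144 145 145 146
 145 145 146 145]
204 [145 145 144 144 145 145 142 126  79  44  92 140 144 145 144 143 144 145
 145 144 143 144]
207 [144 144 124  81 110 142 144 128  80  45  94 141 145 143 122  86 123 143
 144 134 103  98]
210 [143 140 122  81 110 139 141 125  74  47  96 139 142 134 101  86 124 142
 143 134 106 101]
213 [143 110 124 126 122 112 116 124 126 140 162 165 167 165 164 161 161 162
 162 161 159 158]
216 [140 107 124 127 128 128 127 127 129 141 160 164 163 161 160 158 159 161
 161 162 161 160]
219 [108  94 120 127 128 128 129 128 129 140 159 162 164 169 181 182 183 185
 198 214 216 215]
222 [102  88 114 122 122 123 123 124 123 135 177 215 218 218 217 218 218 218
 218 218 218 218]
[342.62 205.06] [342.28 203.85] [289.45 203.88] [342.14 209.65] [342.42 197.99]
```

```bash
python3 - <<'E'
from h import *
c=load("w11.pkl");s=c["s"]
im=c["color"][95:135,285:345];im=np.clip(im.astype(float)*1.8,0,255).astype(np.uint8)
cv2.imwrite("pics/w11q.png",cv2.resize(im,None,fx=12,fy=12,interpolation=cv2.INTER_NEAREST))
f=lambda x,y,z:((proj(c,s["tool_pos"]+s["ee_rot"]@np.array([x,y,z]))[0]-[285,95]+.5)*12).round(0).tolist()
for x in (66,76):
  for y in (-6,6):
    for z in (5.5,21.5): print(x,y,z,f(x,y-.7,z))
g=cv2.cvtColor(c["color"],cv2.COLOR_BGR2GRAY)
for r in range(104,128,2): print(r,g[r,293:306],g[r,322:335])
E
```

```text
66 -6 5.5 [227.0, 371.0]
66 -6 21.5 [237.0, 351.0]
66 6 5.5 [489.0, 371.0]
66 6 21.5 [479.0, 350.0]
76 -6 5.5 [225.0, 145.0]
76 -6 21.5 [235.0, 142.0]
76 6 5.5 [491.0, 145.0]
76 6 21.5 [480.0, 142.0]
104 [33 30 36 60 82 80 62 43 34 32 31 33 32] [30 30 32 32 31 37 48 67 79 78 63 42 33]
106 [31 35 55 78 91 99 97 92 74 50 32 33 31] [ 33  32  34  46  74 100 111 107  91  79  83  73  44]
108 [ 37  55  74  88 111 121 127 123 101  61  38  31  30] [ 30  31  38  60  93 115 125 124 108  80  80  80  64]
110 [ 93  97  99 101 110 116 116 111  99  61  39  31  31] [ 30  31  36  60  83 101 116 120 115 108 107 111 108]
112 [129 129 129 129 128 122  99  59  49  52  39  33  32] [ 25  26  37  50  56  77 114 128 128 129 129 129 128]
114 [128 128 129 128 127 122  98  55  39  51  37  30  30] [ 22  26  35  48  45  65 106 127 128 129 129 129 128]
116 [128 127 129 129 127 121  98  55  40  52  40  33  31] [ 26  28  36  47  46  64 105 125 128 128 129 129 128]
118 [127 128 128 127 127 122  97  53  46  56  44  31  28] [ 25  27  36  45  45  64 104 125 128 128 129 128 129]
120 [128 127 127 127 127 122 100  80  83  62  41  32  30] [ 21  28  38  60  75  82 103 125 129 129 127 128 128]
122 [127 127 129 128 128 121 105  96  92  59  36  31  30] [ 28  26  30  56  78  88  98 126 128 127 128 127 128]
124 [128 128 128 128 128 118  91  67  53  35  31  28  32] [ 22  27  25  29  43  65  97 125 128 128 129 128 127]
126 [128 127 129 129 128 118  85  48  29  31  31  29  29] [ 26  25  24  29  31  55  96 125 129 128 128 129 129]
```

View pics/w11q.png

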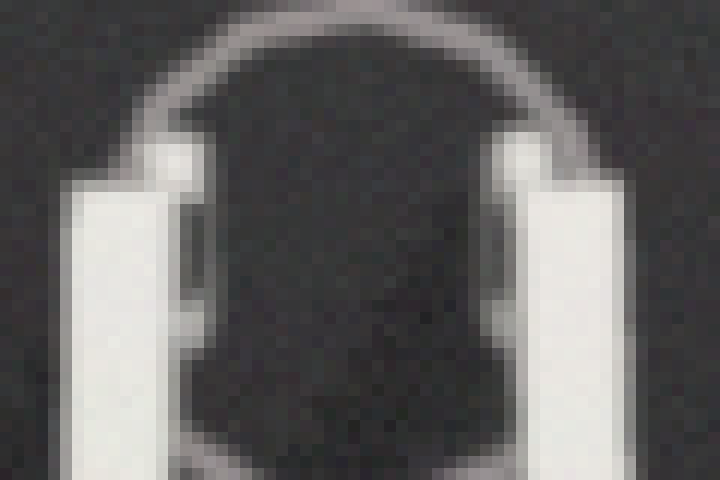

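```bash
python3 - <<'E'
from h import *
for n,lo in (("w6",322),("w7",325)):
  c=load(n+".pkl");g=cv2.cvtColor(c["color"],cv2.COLOR_BGR2GRAY).astype(int)
  for r in (192,195,198,203,205,208,214,217,220): print(n,r,lo,g[r,lo:lo+40])
E
```

```text
w6 192 322 [ 45  43  43  39  43  41  41  41  42  42  45  38  41  42  47  43  51  51
  47  50  49  51  50  52  66  95 124 129 124 125 124 126 125 102  54  46
  47  48  49  47]
w6 195 322 [ 55  59  58  60  49  34  41  60  71  72  74  80  82  89  94  89  90  96
  96  96  99 100 108 109 107 109 112 118 118 120 125 126 124 106  65  59
  62  62  66  63]
w6 198 322 [139 142 144 141 121  55  61 108 139 145 146 145 147 147 147 147 147 147
 145 145 145 144 144 145 145 147 146 146 145 147 145 147 143 124  72  59
  60  64  65  63]
w6 203 322 [108 136 143 142 126  64  49  97 141 144 133 107 101 138 145 144 130  90
  97 141 147 144 126  88  99 141 144 143 128  87  97 141 142 129  85  63
  60  65  61  64]
w6 205 322 [ 88 117 142 142 126  78  55  96 137 142 135 107  93 135 143 143 132 101
  97 136 144 142 129  88  92 139 144 142 125  84  98 137 142 127  85  62
  61  61  62  61]
w6 208 322 [ 75  96 123 122 109  69  43  78 113 106 107  92  60  77  89  93  85  66
  58  69  68  65  66  64  79 106 114 114 110 112 126 125 110  63  51  50
  46  51  45  47]
w6 214 322 [ 52  49  45  46  55  56  56  62  75  6
[... 1349 characters left out ...]

w7 208 325 [135 134 114  77 103 133 133 119  73  40  90 130 136 132 114  80 113 132
 134 122  93  73 112 133 135 125  93  91 130 135 131 118  73  86 129 133
 120  80  55  55]
w7 214 325 [ 57  51  50  46  49  45  49  47  46  51  64  92 116 118 122 118 118 121
 111  91  56  53  50  48  48  47  50  49  51  53  48  48  52  49  46  47
  47  47  45  46]
w7 217 325 [ 82  72  48  50  45  46  51  44  49  51  64  92 118 120 119 120 119 120
 113  90  58  49  50  49  47  47  49  44  49  50  46  44  48  46  51  51
  45  48  52  49]
w7 220 325 [ 80  74  58  50  50  43  45  50  48  57  63  89 117 121 118 121 118 120
 114  92  53  50  48  49  45  51  52  48  48  52  52  49  49  52  45  46
  50  57  76  84]
```

Call:
play_rows --pt "0.7215 0 0 0 0" --pt "0.723 0 0 0 0" --pt "0.7235 0 0 0 0" --pt "0.7235 0 0 0 0" --pt "0.7235 0 0 0 0" --pt "0.7235 0 0 0 0" --pt "0.7235 0 0 0 0" --pt "0.7235 0 0 0 0" --pt "0.7235 0 0 0 0" --pt "0.7235 0 0 0 0"

```text
time_s: 20.85
tool_pos: [481.1, -182.9, 35.0]
ee_rot: [[0.977, -0.212, 0.007], [-0.212, -0.977, 0.001], [0.007, -0.002, -1.0]]
contact_force: [0.5, -0.6, -0.0]
grip_width: 26.3
```

```bash
python3 m.py w12; python3 e.py w12; python3 - <<'E'
from h import *
d=grab("scene");cv2.imwrite("pics/sc12.png",d["color"])
E
```

```text
26.13 0.13 [ 481.1 -183.    35. ] 21.15 [-0.4  0.4 -0.4]
186 [109 124 127 127 127 126 128 126 121 112 104 103 104 103 103 104 102 102
 101 101 102 107]
189 [106 125 127 128 127 128 127 124 116 104 102 103 103 106 109 111 117 119
 125 140 159 180]
192 [ 99 124 127 127 128 127 127 127 120 109 115 124 138 154 173 185 192 195
 197 197 197 194]
195 [101 125 127 127 128 127 128 129 150 181 186 190 198 199 197 193 192 185
 178 173 167 164]
198 [106 114 117 117 117 117 115 115 115 115 115 128 136 137 134 132 132 132
 133 133 134 134]
201 [143 144 145 144 144 143 144 142 120  52  60 108 140 143 143 144 144 144
 144 144 144 143]
204 [145 145 144 144 144 144 144 142 120  54  59 108 140 144 144 144 143 145
 144 145 144 143]
207 [145 144 128  88 101 142 143 135  97  48  75 123 142 144 124  73 100 141
 145 144 124  81]
210 [142 140 126  87  99 138 141 132  99  49  77 123 143 142 124  83 110 141
 144 142 124  80]
213 [126 111 125 126 121 114 116 126 133 148 161 165 166 165 163 160 162 162
 161 160 157 156]
216 [142 112 126 128 128 129 127 128 134 148 162 165 163 160 160 158 158 160
 161 162 162 162]
219 [ 85  97 125 126 128 128 128 128 132 146 163 164 164 168 180 182 183 186
 197 215 215 216]
222 [ 82  99 123 121 123 122 123 123 121 140 187 216 218 218 218 218 218 218
 218 218 218 217]
```

View pics/w12c.png

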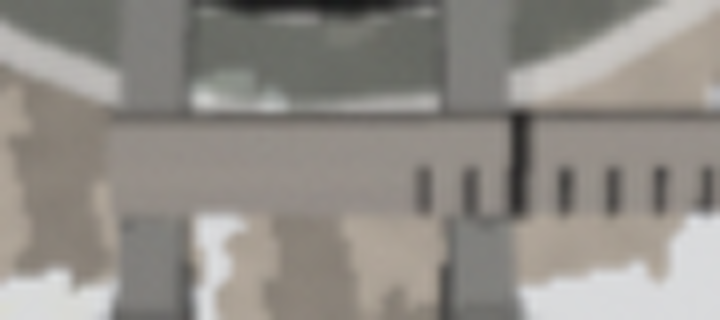

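View pics/sc12.png

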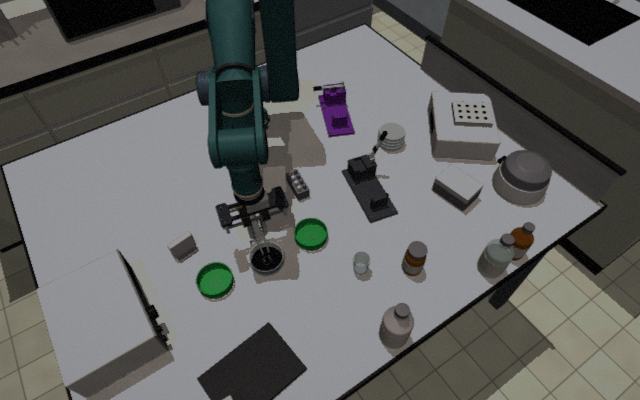

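```bash
python3 - <<'E'
from h import *
d=grab("scene");crop(d,330,115,80,75,8,"sc13.png")
for th in (1.84,1.9,1.95):
  print(th,((proj(d,w([[-95,36-105*np.cos(th),66.5+105*np.sin(th)],[-95,36-75*np.cos(th),66.5+75*np.sin(th)]]))-[330,115]+.5)*8).round(0).tolist())
E
```

```text
1.84 [[420.0, 134.0], [392.0, 196.0]]
1.9 [[434.0, 133.0], [402.0, 196.0]]
1.95 [[445.0, 134.0], [410.0, 196.0]]
```

View pics/sc13.png

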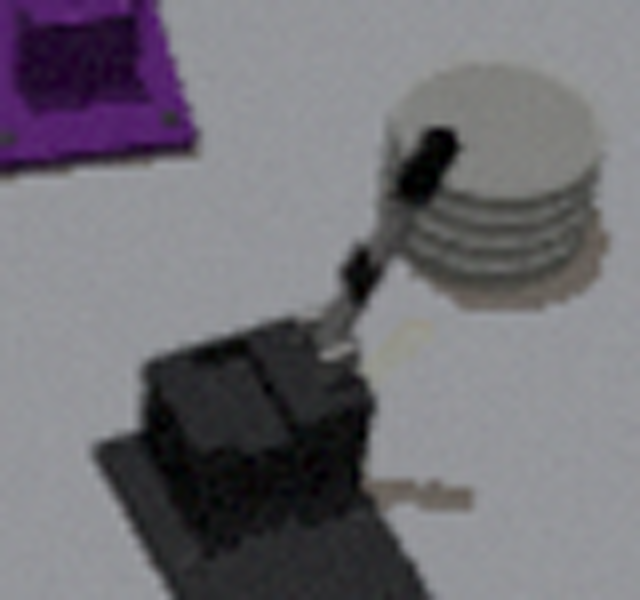

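Call:
play_rows --pt "0.7235 0 0 0 0" --pt "0.7235 0 0 0 0" --pt "0.7235 0 0 0 0" --pt "0.7235 0 0 0 0" --pt "0.7235 0 0 0 0" --pt "0.7235 0 0 0 0" --pt "0.7235 0 0 0 0" --pt "0.7235 0 0 0 0" --pt "0.7235 0 0 0 0" --pt "0.7235 0 0 0 0"

```text
time_s: 22.5
tool_pos: [481.1, -183.0, 35.0]
ee_rot: [[0.977, -0.212, 0.007], [-0.213, -0.977, 0.001], [0.007, -0.002, -1.0]]
contact_force: [0.4, 0.1, -1.0]
grip_width: 26.3
```

Call:
play_rows --pt "0.7235 0 0 0 0" --pt "0.7235 0 0 0 0" --pt "0.7235 0 0 0 0" --pt "0.7235 0 0 0 0" --pt "0.7235 0 0 0 0" --pt "0.7235 0 0 0 0" --pt "0.7235 0 0 0 0" --pt "0.7235 0 0 0 0" --pt "0.7235 0 0 0 0" --pt "0.7235 0 0 0 0"

```text
time_s: 23.75
tool_pos: [481.1, -182.9, 35.0]
ee_rot: [[0.977, -0.212, 0.007], [-0.212, -0.977, 0.001], [0.007, -0.002, -1.0]]
contact_force: [0.0, 0.2, -0.4]
grip_width: 26.0
```

```bash
python3 - <<'E'
from h import *
c=grab("wrist");g=cv2.cvtColor(c["color"],cv2.COLOR_BGR2GRAY).astype(int);print(g[204,334:346],g[216,334:346],c["s"]["grip_width"])
print(bot.sign_off())
E
```

```text
[146 146 144 147 120  56  62 108 141 144 144 144] [127 129 127 129 133 150 160 165 162 160 160 159] 25.995660155362668
the job is handed in; nothing more can be done
None
```

I opened the lever, lifted the forceps out and lowered the plates into the middle of the clear dish. I then squeezed to the long line, held there for about 3 s and handed the job in at about 24 s of the 64 s, still gripping the forceps.

- **Lever:** the first swing stopped short, at about 1.84 rad, because the pads slid on the grip. I pushed it on with closed fingers until it pressed on its stop at 12 N. The final scene picture put the lever's end where 1.95 rad predicts.
- **Dish:** the plates are within about 1.5 mm of the dish's middle, and depth readings along the legs showed the forceps level. I put the lower plate edge at about 13 mm above the table, 7 mm above the dish floor; I calculated that height and did not measure it. I saw no contact force there, and nothing appeared to have moved in the last full picture, taken about 3 s before hand-in.
- **Gap:** the checks disagree slightly. The commanded width of 26.0 mm implies a 12.0 mm gap. The averaged finger reading of 26.1 mm implies about 12.25 mm. My raw reading of the scale line gave about 11.6 mm. The same reading came out about 0.5 mm low when the gap was a known 31 mm, so corrected it is about 12.1 mm. A direct measurement of the plates could not resolve better than about 0.7 mm.
- **Hold:** the gap was steady; the last picture showed the line and leg edge unchanged.

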